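# Clear the pepper mill out of the spice caddy and snap its lid shut

## Robot

A 6-joint arm with a two-finger parallel gripper is mounted at the origin on a cart in front of the work surface, level with it; the furniture and walls round the work are solid. World frame = base frame: x ahead of the robot, y to its left, z up, the work surface at z = 0. Lengths are in m, angles in rad, forces in N, time in s.
With the tool pointing down it reaches from about 0.4 to 0.925 m from the base axis. Payload 12.5 kg.
Tool frame: the origin (TCP) lies on the centre line of the jaws, within the pads' length; the fingertips stand 19 mm ahead of it and the grasp point (between the pads) is the TCP; y points along the fingers, x is the direction in which the jaws open and shut, and the axes are right-handed (so a half turn about y gives the same grasp; the last joint's range is limited). The gripper opens to 95 mm and grips with 3 to 60 N. Pads are 20 mm wide; open, the fingers measure 119 mm over their backs; the gripper's body (75 mm by 180 mm) begins 59 mm behind the grasp point.
Start: joints at [-1.434, 0.491, 1.559, -0, 1.092, -0.106], TCP at [0.15, -0.607, 0.234] pointing down, gripper open.
Joint ranges: [-3.1, 3.1], [-0.84, 2.19], [0.05, 2.79], [-1.13, 4.28], [0.06, 2.93], [-2.69, 2.69]. Speed limits (rad/s): [2.22, 2.22, 2.79, 3.14, 3.14, 3.14].

## Interface

Orientations are given as [roll, pitch, yaw] about the fixed x, y, z axes, in that order (R = Rz(yaw) Ry(pitch) Rx(roll)).
In Python, from cell import ctrl gives the robot as it stands.
- The arm moves only by the tool drive_tool, never from a script. Its argument "plan" is a list of rows, each an object of numbers: "x", "y", "z": the shift along the tool's x, y, z in mm; "wx", "wy", "wz": the turn, a rotation vector about the tool's x, y, z in degrees; "fingers": the closure, from 0 (fully open) to 1 (shut). A call has exactly 8 rows; each row shifts and turns the pose as measured when the row begins, along the tool's axes as they then stand; what a row does not reach is not made up. A row lasts 1/10 s, in which the tool goes at most 50 mm and 8.59 degrees, less where a joint would pass 70% of its speed; a pose out of reach is approached as far as the arm can. A call is refused whole if a number of a shift passes 50 or a number of a turn 8.59, either way. A call with a gripper value outside its range is refused whole. The fingers move at their own pace and stop on an object; the grip force is fixed at half the most. Time passes only in rows, so rows that do not move let the fingers close, or fill a call up. It gives the time, the measured TCP pose, the force and the opening at its end, in the units of the state.
- ctrl.state(): the state, without advancing time (a new reading comes with each control period).
- ctrl.get_image(name): name is "scene" or "top"; returns a dict with "image" (420x560x3 uint8, red, green, blue), "intrinsics" (3x3 intrinsics, pixels), "D" ([k1, k2, p1, p2, k3] as OpenCV has them; the pictures are not rectified), "R" (3x3) and "t" (3): a world point X has camera coordinates R X + t. Camera axes: x right, y down, z forward; pixel columns grow to the right and rows downward; lengths in m; the calibration is good to about 2 mm. A picture is of the moment at which its call begins. There is no depth.
- ctrl.job_done(): hands the job in, once; it reports no verdict.
The state is a dict: "time": time; "joint_pos": joint angles; "dq": joint speeds; "effort": joint torques, N m; "tool_pos": TCP position; "orientation": TCP orientation; "contact_force": force on the tool from outside, world axes, zero at the start; "moment": the same for the moment, N m; "gripper_width": finger opening in m.
Only numpy, scipy, OpenCV 4.12 (cv2) and the standard library are available. Lean on these libraries where they do the work, as an engineer would, in place of code of your own. Each camera call takes 0.05 s, during which the arm holds its last target.

## Task

The pepper mill was left in a well of the spice caddy, where it is too tall for the hinged lid. Lift it out and set it down, without dropping it and always upright, inside the shallow steel tray; then swing the caddy's white lid over and press it down until it snaps past its catch and stays fully shut. Leave the two spice jars in their wells, and do not disturb the timer or the other things on the worktop.

Things in the scene. Friction and masses are not known exactly. Their poses are not given: they have to be found in the camera images.
- pepper_mill: brown wooden pepper mill, 58 mm wide at the foot, 170 mm tall, about 0.18 kg; origin: centre of its underside, z up. Grip its round head, 48 mm across, 123 to 159 mm above the origin (from above, any yaw; it does not turn); a 12 mm knob tops it. Starts 47 mm deep, slightly loose, in any one of the caddy's wells: raise it over 50 mm to leave the well, over 115 mm to pass above the jars
- caddy: grey spice caddy, 130 (x) by 250 (y) by 55 mm high, fixed; origin: centre of its underside, x towards its hinge side (away from the robot), z up. Three round wells 66 mm wide at y = -80, 0, +80 mm (x = 0); floors 8 mm, mouths 55 mm above the origin. Lid hinged along the far (+x) edge; a sprung steel catch in the middle of the near (-x) face
- lid (a joint): angle of the caddy's white hood-shaped lid, rad: 0 = shut, grows as it opens up and away from the robot, stop at 2.05; starts at 1.8 to 2.0, leaning back. A stiff hinge (0.13 N m) lets it stay, or sink slowly when half shut. At about 0.08 the catch stops it; pressed past 0.04 (about 10 N at lid_press) it snaps in and stays shut. Cannot shut with the mill in a well
- lid_hinge (a point): on the lid's hinge axis, middle of its length; 57 mm above the worktop, 65 mm in +x from the caddy's origin. The axis runs along the caddy's y. This frame turns with the lid: its x and z are the caddy's when shut. The shut lid reaches 130 mm from here in -x, is 250 mm wide and 68 mm high in +z (walls 4 to 5 mm, hollow below)
- lid_lip (a point): middle of the lid's red pull lip, on its upper face when shut (which looks away from the robot when open). The lip is a flat tab 80 mm wide, 5 mm thick, jutting 35 mm from the foot of the lid's front wall; this point is 18 mm out from that wall, at [-148, 0, 5] mm in the lid_hinge frame. A finger hooked behind it can pull the lid over
- lid_press (a point): point on the flat outside of the lid's top panel, at [-100, 0, 68] mm in the lid_hinge frame: a good place to press it down from above once it is nearly shut (under 0.3 rad); 125 mm above the worktop when shut
- tray: square shallow steel tray, 150 mm by 150 mm, fixed; origin at the centre of its underside, inner floor 4 mm above it, rim 4 mm thick and 12 mm high; it lies to the left or the right of the caddy
- spice_a: spice jar with dark cap and red-and-cream label, 41 mm wide, 105 mm tall, origin at the centre of its underside; stands loosely in a well of the caddy and stays there
- spice_b: spice jar with dark cap and green label, 44 mm wide, 105 mm tall, origin at the centre of its underside; stands loosely in a well of the caddy and stays there
- timer: loose white wind-up kitchen timer, 74 mm wide, 55 mm tall, origin at the centre of its underside; behind the work, to be left alone

How it is judged:
By the outcome, as a careful person would: the job done as asked, in the order asked, and still so for the second after the job is handed in, with the robot touching nothing.
It also fails if it takes over 64 s, if anything falls off the work surface, if the arm or the gripper's body presses on something with over 40 N, if the wrist force passes 120 N, or if a joint passes its speed limit or range.

## Working session

There is one attempt and no reset: what is moved stays moved. The work goes in short steps, Python scripts to look and compute and a tool call to move; the robot and the scene stay as the last step left them, time stands still between calls to the robot, and variables do not carry over. Pictures are saved under pics/ and viewed, and the job is handed in when it is done.

Besides the shell and the picture viewer there is one more tool, called after ">>>" as name([rows], argument=value, ...), one row to a line, values as JSON. drive_tool: Moves the arm, as the interface text tells. Its arguments: {"type":"object","properties":{"plan":{"type":"array"}},"required":["plan"]}

```bash
ls; mkdir -p pics; cat > h.py <<'E'
import numpy as np, cv2
from cell import ctrl
from scipy.spatial.transform import Rotation as Ro
def snap(n,f):
    d=ctrl.get_image(n); cv2.imwrite(f'pics/{f}.png',d['image'][:,:,::-1]); np.savez(f'pics/{f}.npz',**{k:np.array(v) for k,v in d.items()}); return d
def load(f): return dict(np.load(f'pics/{f}.npz'))
def ray(d,uv):
    p=cv2.undistortPoints(np.array([[uv]],float),np.array(d['intrinsics'],float),np.array(d['D'],float))[0,0]
    R=np.array(d['R']);t=np.array(d['t']); return -R.T@t, R.T@np.array([p[0],p[1],1])
def atz(d,uv,z):
    c,r=ray(d,uv); return c+r*(z-c[2])/r[2]
def proj(d,X):
    R=np.array(d['R']); return cv2.projectPoints(np.array(X,float).reshape(-1,1,3),cv2.Rodrigues(R)[0],np.array(d['t'],float),np.array(d['intrinsics'],float),np.array(d['D'],float))[0][:,0]
def st():
    s=ctrl.state(); print({k:np.round(s[k],4).tolist() for k in s}); return s
E
python3 - <<'E'
from h import *
s=st()
for n in('scene','top'):
    d=snap(n,n+'0'); print(n,-np.array(d['R']).T@d['t'],np.array(d['R']).round(2).tolist())
E
```

```text
pics
{'time': 0.0, 'joint_pos': [-1.4336, 0.4915, 1.5595, 0.0, 1.0917, -0.1056], 'dq': [0.0011, -0.0011, 0.0005, -0.0027, -0.0006, -0.0008], 'effort': [0.0023, -61.2632, -25.8184, 0.0694, 0.0482, -0.0001], 'tool_pos': [0.1503, -0.6064, 0.2331], 'orientation': [-1.5707, 0.0011, -1.328], 'contact_force': [-0.5984, -0.24, -0.1174], 'moment': [0.0215, 0.0049, -0.0023], 'gripper_width': 0.095}
scene [0.32149921 0.4832843  0.9298438 ] [[-0.86, -0.52, 0.0], [-0.43, 0.71, -0.56], [0.29, -0.48, -0.83]]
top [ 0.54917578 -0.00925808  0.96159647] [[-0.02, -1.0, -0.02], [-1.0, 0.02, -0.08], [0.08, 0.02, -1.0]]
```

View pics/scene0.png

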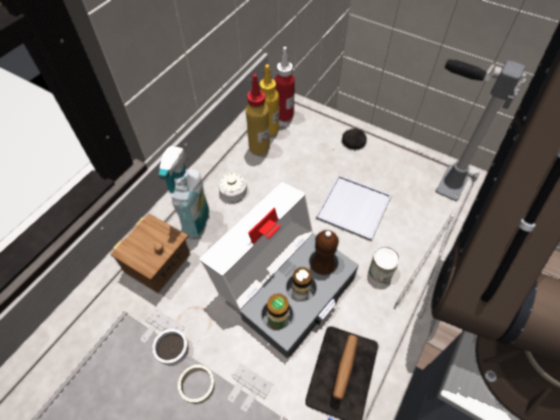

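View pics/top0.png

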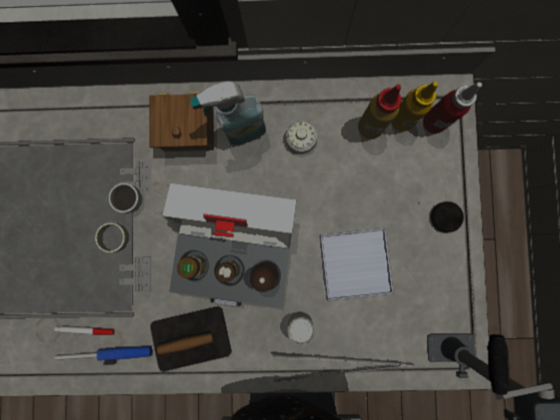

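The top view shows the caddy near (230,270) px, with the mill in its right-hand (-y) well at (265,276) and the jars at (190,267) and (229,270). The tray is to the right at (356,264) and the open lid with its red lip is near (225,222). Next I'll zoom in.

```bash
python3 - <<'E'
import cv2
a=cv2.imread('pics/top0.png')[175:315,150:410]; cv2.imwrite('pics/topz.png',cv2.resize(a,None,fx=3,fy=3,interpolation=cv2.INTER_CUBIC)*1)
a=cv2.imread('pics/scene0.png')[165:355,195:405]; cv2.imwrite('pics/scz.png',cv2.resize(a,None,fx=3,fy=3,interpolation=cv2.INTER_CUBIC))
E
```

```text
(no output)
```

View pics/topz.png

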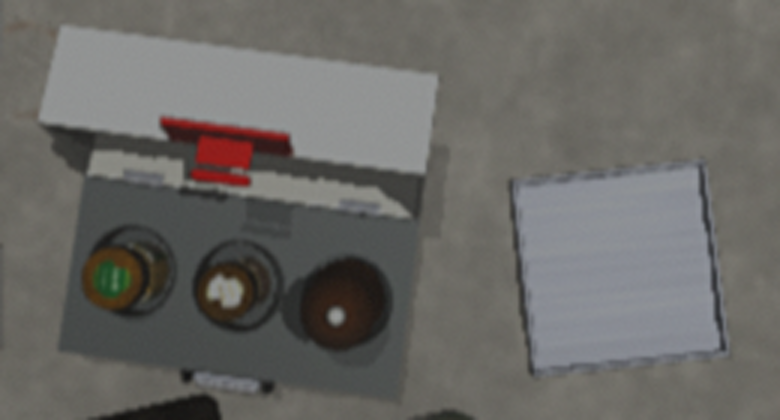

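View pics/scz.png

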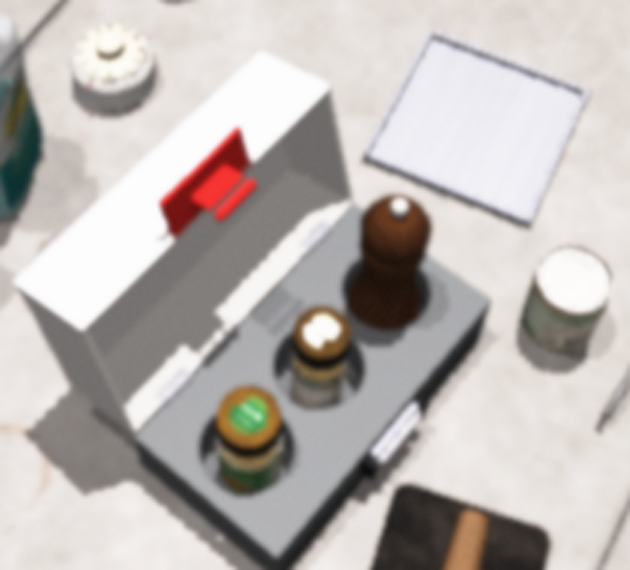

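```bash
python3 - <<'E'
from h import *
T=load('top0');S=load('scene0')
t=lambda x,y:(150+(x+.5)/3-.5,175+(y+.5)/3-.5)
s=lambda x,y:(195+(x+.5)/3-.5,165+(y+.5)/3-.5)
P=lambda n,d,uv,z:print(n,atz(d,uv,z).round(4))
for n,uv in dict(nl=(60,350),nr=(403,401),fr=(422,218)).items(): P('T '+n,T,t(*uv),.055)
for n,uv in dict(nl=(278,565),nr=(490,300),fr=(352,207),fl=(142,438)).items(): P('S '+n,S,s(*uv),.055)
P('T knob',T,t(336,316),.176);P('S knob',S,s(400,204),.176)
P('T a',T,t(224,292),.113);P('S a',S,s(322,330),.113)
P('T b',T,t(113,279),.113);P('S b',S,s(248,413),.113)
print('tray')
for uv in ((513,181),(703,163),(727,354),(534,374)):P('T',T,t(*uv),.012)
for uv in ((434,37),(586,93),(530,223),(366,160)):P('S',S,s(*uv),.012)
# lip triangulate: ends of lip outer edge
for a,b in (((161,120),(165,203)),((291,135),(240,132)),((292,154),(248,170)),((162,137),(174,235))):
    c1,r1=ray(T,t(*a));c2,r2=ray(S,s(*b)); A=np.c_[r1,-r2];k=np.linalg.lstsq(A,c2-c1,rcond=None)[0];print('lip',(c1+r1*k[0]).round(4),(c2+r2*k[1]).round(4))
E
```

```text
T nl [0.4475 0.2588 0.055 ]
T nr [0.4063 0.0089 0.055 ]
T fr [ 0.5378 -0.008   0.055 ]
S nl [0.4427 0.2627 0.055 ]
S nr [0.4078 0.0138 0.055 ]
S fr [ 0.5348 -0.0033  0.055 ]
S fl [0.5687 0.2371 0.055 ]
T knob [0.479  0.0476 0.176 ]
S knob [0.4789 0.0452 0.176 ]
T a [0.4911 0.1285 0.113 ]
S a [0.4905 0.1256 0.113 ]
T b [0.5015 0.2049 0.113 ]
S b [0.5023 0.203  0.113 ]
tray
T [ 0.564  -0.0783  0.012 ]
T [ 0.5744 -0.2236  0.012 ]
T [ 0.4299 -0.2357  0.012 ]
T [ 0.4178 -0.0899  0.012 ]
S [ 0.5689 -0.2202  0.012 ]
S [ 0.4281 -0.2335  0.012 ]
S [ 0.4147 -0.0891  0.012 ]
S [ 0.5576 -0.0734  0.012 ]
lip [0.6025 0.1485 0.2185] [0.5981 0.1465 0.2177]
lip [0.5921 0.0707 0.2082] [0.5899 0.0697 0.208 ]
lip [0.5819 0.074  0.1733] [0.5814 0.0738 0.1733]
lip [0.5937 0.1534 0.1928] [0.5896 0.1515 0.1922]
```

```bash
python3 - <<'E'
import cv2
a=cv2.imread('pics/top0.png')[290:420,260:560];a=cv2.convertScaleAbs(a,alpha=1.8); cv2.imwrite('pics/topz2.png',cv2.resize(a,None,fx=2.6,fy=2.6,interpolation=cv2.INTER_CUBIC)*1)
a=cv2.imread('pics/scene0.png')[0:330,380:560];a=cv2.convertScaleAbs(a,alpha=1.5); cv2.imwrite('pics/scz2.png',cv2.resize(a,None,fx=1.8,fy=1.8,interpolation=cv2.INTER_CUBIC))
E
```

```text
(no output)
```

View pics/topz2.png

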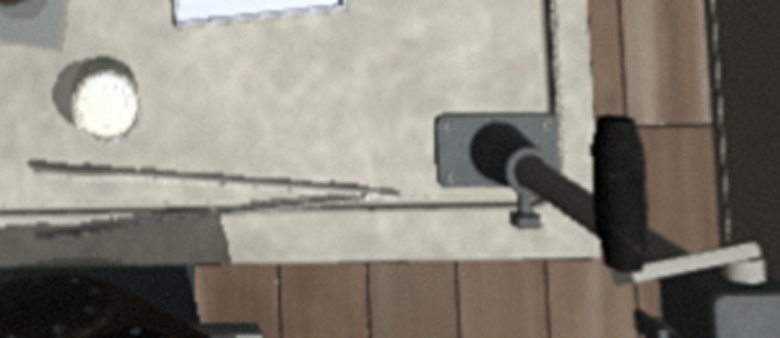

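View pics/scz2.png

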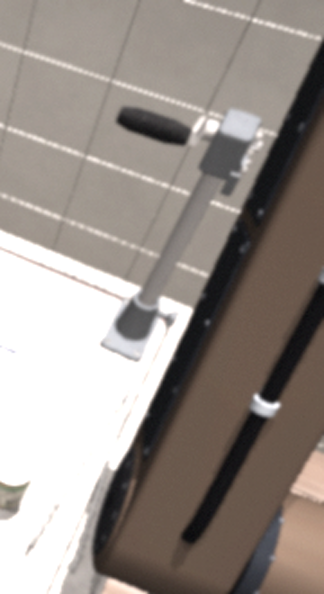

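```bash
python3 - <<'E'
from h import *
T=load('top0');S=load('scene0')
def tri(a,b):
    c1,r1=ray(T,a);c2,r2=ray(S,b); A=np.c_[r1,-r2];k=np.linalg.lstsq(A,c2-c1,rcond=None)[0];print('tri',(c1+r1*k[0]).round(3),(c2+r2*k[1]).round(3))
t=lambda x,y:(260+x/2.6,290+y/2.6)
s=lambda x,y:(380+x/1.8,y/1.8)
for uv in ((437,115),(555,113),(440,185)):print(atz(T,t(*uv),.005).round(3))
tri(t(497,150),s(138,318)) # socket
tri(t(620,190),s(155,125))
tri(t(635,275),s(190,130))
tri(t(620,125),s(122,118))
tri(t(755,245),s(222,128))
E
```

```text
[ 0.335 -0.315  0.005]
[ 0.334 -0.416  0.005]
[ 0.275 -0.314  0.005]
tri [ 0.312 -0.353  0.037] [ 0.302 -0.357  0.041]
tri [ 0.382 -0.282  0.393] [ 0.38  -0.283  0.394]
tri [ 0.344 -0.282  0.404] [ 0.345 -0.281  0.403]
tri [ 0.414 -0.287  0.387] [ 0.414 -0.286  0.387]
tri [ 0.334 -0.383  0.335] [ 0.318 -0.389  0.344]
```

A bench-mounted can opener stands at about (0.31, -0.36), with its crank reaching about 0.41 m high. It lies between the start pose and the work, so I'll raise the tool first and then swing over and outside it.

>>> drive_tool([
  {"y": -30},
  {"y": -30},
  {"y": -30},
  {"y": -30},
  {"y": -30},
  {"y": -30},
  {"y": -30},
  {"y": -30},
])

```text
$.plan[0]: bad value
```

```bash
cat >> h.py <<'E'
def to(x,y,z,yaw=None):
    s=ctrl.state();p=np.array(s['tool_pos']);R=Ro.from_euler('xyz',s['orientation']).as_matrix()
    d=R.T@(np.array([x,y,z])-p)*1000
    print('t',s['time'],'pos',p.round(4),'rpy',np.round(s['orientation'],3),'F',np.round(s['contact_force'],1),'w',round(s['gripper_width'],4),'q',np.round(s['joint_pos'],2))
    print('tool delta mm',d.round(1),'rows50',np.abs(d).max()/50)
    if yaw is not None:
        Rt=Ro.from_euler('xyz',[-np.pi/2,0,yaw]).as_matrix(); print('rotvec deg tool',np.degrees(Ro.from_matrix(R.T@Rt).as_rotvec()).round(2))
E
python3 - <<'E'
from h import *
to(.42,-.50,.48,-1.714)
snap('scene','s1')
E
```

```text
t 0.1 pos [ 0.1503 -0.6065  0.2331] rpy [-1.571e+00  1.000e-03 -1.328e+00] F [-1.3  0.7 -1.4] w 0.0952 q [-1.43  0.49  1.56 -0.    1.09 -0.11]
tool delta mm [ -38.7 -246.8  287.5] rows50 5.749043732368871
rotvec deg tool [ 1.000e-02  2.212e+01 -6.000e-02]
```

View pics/s1.png

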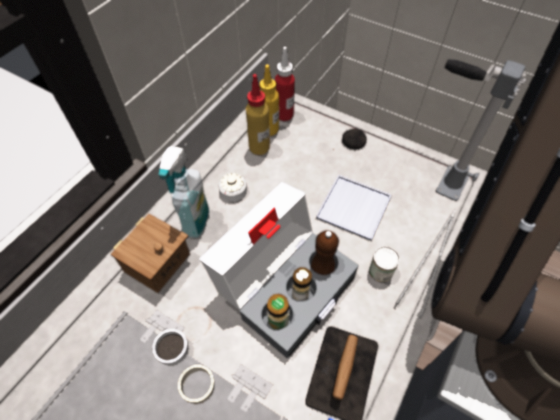

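The plan was refused and the scene is unchanged. Each row probably needs every field.

>>> drive_tool([
  {"x": 0,"y": -30,"z": 0,"wx": 0,"wy": 0,"wz": 0,"fingers": 0},
  {"x": 0,"y": -30,"z": 0,"wx": 0,"wy": 0,"wz": 0,"fingers": 0},
  {"x": 0,"y": -30,"z": 0,"wx": 0,"wy": 0,"wz": 0,"fingers": 0},
  {"x": 0,"y": -30,"z": 0,"wx": 0,"wy": 0,"wz": 0,"fingers": 0},
  {"x": 0,"y": -30,"z": 0,"wx": 0,"wy": 0,"wz": 0,"fingers": 0},
  {"x": 0,"y": -30,"z": 0,"wx": 0,"wy": 0,"wz": 0,"fingers": 0},
  {"x": 0,"y": -30,"z": 0,"wx": 0,"wy": 0,"wz": 0,"fingers": 0},
  {"x": 0,"y": -30,"z": 0,"wx": 0,"wy": 0,"wz": 0,"fingers": 0},
])

```text
time: 0.95
tool_pos: [0.1501, -0.6059, 0.4756]
orientation: [-1.569, 0.014, -1.328]
contact_force: [0.1, 0.1, -1.1]
gripper_width: 0.0955
```

```bash
python3 - <<'E'
from h import *
to(.42,-.50,.48,-1.714)
snap('scene','s2')
E
```

```text
t 0.95 pos [ 0.1501 -0.6059  0.4756] rpy [-1.569  0.014 -1.328] F [ 0.1  0.1 -1.1] w 0.0955 q [-1.43  0.37  1.14 -0.    1.65 -0.11]
tool delta mm [-38.   -3.4 287.4] rows50 5.748877096162168
rotvec deg tool [ 0.08 22.11 -0.83]
```

View pics/s2.png

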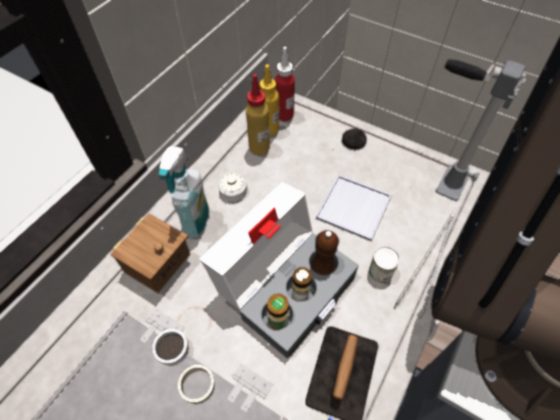

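The tool is at z = 0.476 with the can opener head (510,80) clear below. Next I swing out and across.

>>> drive_tool([
  {"x": -5,"y": 0,"z": 36,"wx": 0,"wy": 0,"wz": 0,"fingers": 0},
  {"x": -5,"y": 0,"z": 36,"wx": 0,"wy": 0,"wz": 0,"fingers": 0},
  {"x": -5,"y": 0,"z": 36,"wx": 0,"wy": 0,"wz": 0,"fingers": 0},
  {"x": -5,"y": 0,"z": 36,"wx": 0,"wy": 0,"wz": 0,"fingers": 0},
  {"x": -5,"y": 0,"z": 36,"wx": 0,"wy": 0,"wz": 0,"fingers": 0},
  {"x": -5,"y": 0,"z": 36,"wx": 0,"wy": 0,"wz": 0,"fingers": 0},
  {"x": -5,"y": 0,"z": 36,"wx": 0,"wy": 0,"wz": 0,"fingers": 0},
  {"x": -5,"y": 0,"z": 36,"wx": 0,"wy": 0,"wz": 0,"fingers": 0},
])

```text
time: 1.8
tool_pos: [0.426, -0.4967, 0.4802]
orientation: [-1.571, 0.007, -1.336]
contact_force: [0.3, -0.9, 0.4]
gripper_width: 0.0951
```

```bash
python3 - <<'E'
from h import *
to(.55,-.2,.48,-1.714)
E
```

```text
t 1.8 pos [ 0.426  -0.4967  0.4802] rpy [-1.571  0.007 -1.336] F [ 0.3 -0.9  0.4] w 0.0951 q [-0.96  0.42  1.04  0.    1.68  0.37]
tool delta mm [-259.6    1.9  189.8] rows50 5.192800970426814
rotvec deg tool [ 0.12 21.68 -0.4 ]
```

>>> drive_tool([
  {"x": -33,"y": 0,"z": 24,"wx": 0,"wy": 0,"wz": 0,"fingers": 0},
  {"x": -33,"y": 0,"z": 24,"wx": 0,"wy": 0,"wz": 0,"fingers": 0},
  {"x": -33,"y": 0,"z": 24,"wx": 0,"wy": 0,"wz": 0,"fingers": 0},
  {"x": -33,"y": 0,"z": 24,"wx": 0,"wy": 0,"wz": 0,"fingers": 0},
  {"x": -33,"y": 0,"z": 24,"wx": 0,"wy": 0,"wz": 0,"fingers": 0},
  {"x": -33,"y": 0,"z": 24,"wx": 0,"wy": 0,"wz": 0,"fingers": 0},
  {"x": -33,"y": 0,"z": 24,"wx": 0,"wy": 0,"wz": 0,"fingers": 0},
  {"x": -33,"y": 0,"z": 24,"wx": 0,"wy": 0,"wz": 0,"fingers": 0},
])

```text
time: 2.6
tool_pos: [0.557, -0.1849, 0.476]
orientation: [-1.576, 0.014, -1.336]
contact_force: [0.6, -0.5, -0.7]
gripper_width: 0.0951
```

```bash
python3 - <<'E'
from h import *
to(.479,.0465,.35,-1.714)
E
```

```text
t 2.6 pos [ 0.557  -0.1849  0.476 ] rpy [-1.576  0.014 -1.336] F [ 0.6 -0.5 -0.7] w 0.0951 q [-0.44  0.3   1.23  0.01  1.62  0.9 ]
tool delta mm [-241.4  129.6  -21.5] rows50 4.827151220196223
rotvec deg tool [ 0.43 21.64 -0.76]
```

>>> drive_tool([
  {"x": 0,"y": 10,"z": 0,"wx": 0,"wy": 7.2,"wz": -0.2,"fingers": 0},
  {"x": 0,"y": 10,"z": 0,"wx": 0,"wy": 7.2,"wz": -0.2,"fingers": 0},
  {"x": 0,"y": 10,"z": 0,"wx": 0,"wy": 7.2,"wz": -0.2,"fingers": 0},
  {"x": -43,"y": 18,"z": -22,"wx": 0,"wy": 0,"wz": 0,"fingers": 0},
  {"x": -43,"y": 18,"z": -22,"wx": 0,"wy": 0,"wz": 0,"fingers": 0},
  {"x": -43,"y": 18,"z": -22,"wx": 0,"wy": 0,"wz": 0,"fingers": 0},
  {"x": -43,"y": 18,"z": -22,"wx": 0,"wy": 0,"wz": 0,"fingers": 0},
  {"x": -43,"y": 18,"z": -22,"wx": 0,"wy": 0,"wz": 0,"fingers": 0},
])

```text
time: 3.4
tool_pos: [0.4832, 0.0429, 0.3547]
orientation: [-1.579, 0.001, -1.729]
contact_force: [0.7, 0.4, 0.6]
gripper_width: 0.0952
```

```bash
python3 - <<'E'
from h import *
to(.479,.0465,.25,-1.714)
snap('scene','s3')
snap('top','t3')
E
```

```text
t 3.4 pos [0.4832 0.0429 0.3547] rpy [-1.579e+00  1.000e-03 -1.729e+00] F [0.7 0.4 0.6] w 0.0952 q [-0.05  0.18  1.7   0.    1.27  1.68]
tool delta mm [ -2.8 104.8  -3.9] rows50 2.095033047063775
rotvec deg tool [ 0.48 -0.86 -0.07]
```

View pics/s3.png

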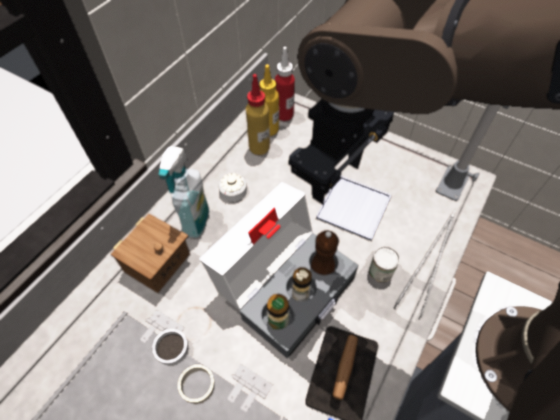

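```bash
python3 - <<'E'
from h import *
print(proj(load('s3'),[ctrl.state()['tool_pos']]),proj(load('t3'),[ctrl.state()['tool_pos']]))
to(.479,.0465,.25,-1.714)
E
```

```text
[[335.74392428 177.14440712]] [[254.6592277  289.14553407]]
t 3.5 pos [0.4818 0.0452 0.3538] rpy [-1.583e+00  1.000e-03 -1.724e+00] F [-0.2  0.4  0.2] w 0.095 q [-0.04  0.18  1.7   0.    1.27  1.68]
tool delta mm [ -0.7 103.8  -1.7] rows50 2.0768435526772877
rotvec deg tool [ 0.68 -0.6  -0.09]
```

View pics/t3.png

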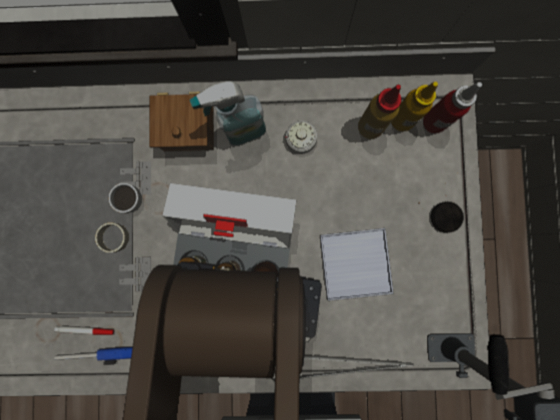

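The gripper hangs above the mill; its fingertips at (325,185) in the scene view match the projected TCP at (336,177). Now I descend.

>>> drive_tool([
  {"x": -1,"y": 20,"z": -2,"wx": 0.6,"wy": -0.6,"wz": 0,"fingers": 0},
  {"x": 0,"y": 20,"z": 0,"wx": 0,"wy": 0,"wz": 0,"fingers": 0},
  {"x": 0,"y": 20,"z": 0,"wx": 0,"wy": 0,"wz": 0,"fingers": 0},
  {"x": 0,"y": 20,"z": 0,"wx": 0,"wy": 0,"wz": 0,"fingers": 0},
  {"x": 0,"y": 20,"z": 0,"wx": 0,"wy": 0,"wz": 0,"fingers": 0},
  {"x": 0,"y": 0,"z": 0,"wx": 0,"wy": 0,"wz": 0,"fingers": 0},
  {"x": 0,"y": 0,"z": 0,"wx": 0,"wy": 0,"wz": 0,"fingers": 0},
  {"x": 0,"y": 0,"z": 0,"wx": 0,"wy": 0,"wz": 0,"fingers": 0},
])

```text
time: 4.3
tool_pos: [0.4809, 0.0459, 0.2521]
orientation: [-1.569, 0.001, -1.711]
contact_force: [-0.0, 0.8, -0.0]
gripper_width: 0.0952
```

```bash
python3 - <<'E'
from h import *
to(.479,.0465,.152,-1.714)
snap('scene','s4')
import cv2
a=cv2.imread('pics/s4.png')[60:360,180:430]; cv2.imwrite('pics/s4z.png',cv2.resize(a,None,fx=2,fy=2,interpolation=cv2.INTER_CUBIC))
E
```

```text
t 4.3 pos [0.4809 0.0459 0.2521] rpy [-1.569e+00  1.000e-03 -1.711e+00] F [-0.   0.8 -0. ] w 0.0952 q [-0.04  0.27  1.87  0.    1.    1.67]
tool delta mm [ -0.2 100.1  -2.2] rows50 2.0018334390730192
rotvec deg tool [-0.13  0.18 -0.06]
```

View pics/s4z.png

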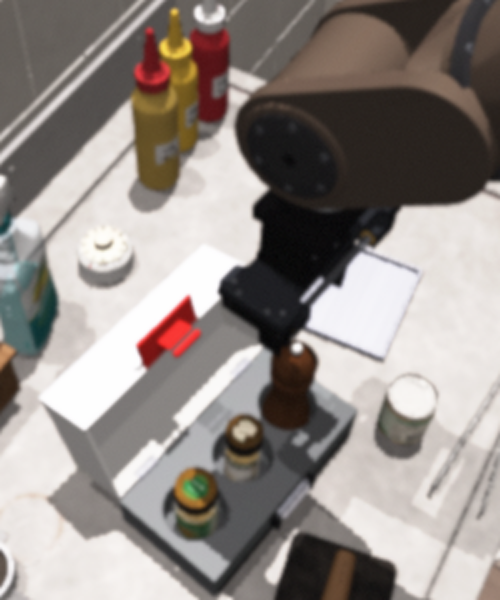

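>>> drive_tool([
  {"x": 0,"y": 16,"z": -2,"wx": 0,"wy": 0,"wz": 0,"fingers": 0},
  {"x": 0,"y": 16,"z": 0,"wx": 0,"wy": 0,"wz": 0,"fingers": 0},
  {"x": 0,"y": 16,"z": 0,"wx": 0,"wy": 0,"wz": 0,"fingers": 0},
  {"x": 0,"y": 16,"z": 0,"wx": 0,"wy": 0,"wz": 0,"fingers": 0},
  {"x": 0,"y": 16,"z": 0,"wx": 0,"wy": 0,"wz": 0,"fingers": 0},
  {"x": 0,"y": 12,"z": 0,"wx": 0,"wy": 0,"wz": 0,"fingers": 0},
  {"x": 0,"y": 8,"z": 0,"wx": 0,"wy": 0,"wz": 0,"fingers": 0},
  {"x": 0,"y": 0,"z": 0,"wx": 0,"wy": 0,"wz": 0,"fingers": 0},
])

```text
time: 5.15
tool_pos: [0.4839, 0.0458, 0.156]
orientation: [-1.554, 0.002, -1.711]
contact_force: [0.6, 0.8, -0.7]
gripper_width: 0.0949
```

```bash
python3 - <<'E'
from h import *
to(.479,.0465,.152,-1.714)
snap('scene','s5')
import cv2
a=cv2.imread('pics/s5.png')[110:360,180:430]; cv2.imwrite('pics/s5z.png',cv2.resize(a,None,fx=2.4,fy=2.4,interpolation=cv2.INTER_CUBIC))
E
```

```text
t 5.15 pos [0.4839 0.0458 0.156 ] rpy [-1.554  0.002 -1.711] F [ 0.6  0.8 -0.7] w 0.0949 q [-0.04  0.4   1.99  0.    0.74  1.67]
tool delta mm [-0.   3.9 -5. ] rows50 0.10051642893581528
rotvec deg tool [-0.99  0.19 -0.14]
```

View pics/s5z.png

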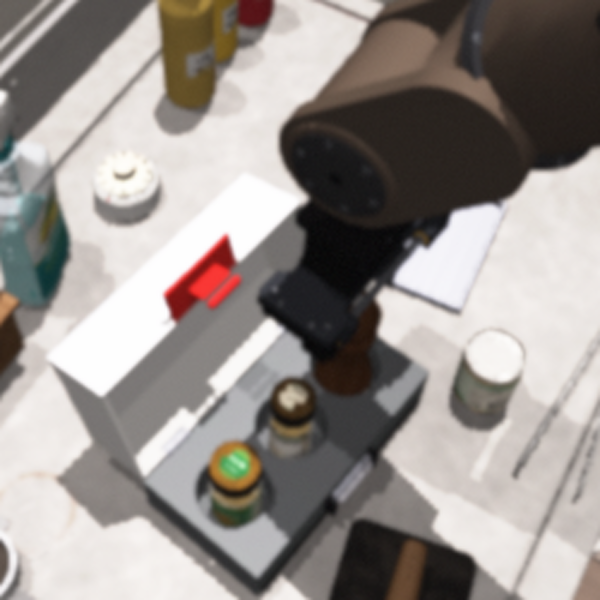

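The fingers straddle the mill head at (360,320). I'll correct the 5 mm and 1° drift, then close.

>>> drive_tool([
  {"x": 0,"y": 2,"z": -5,"wx": -1,"wy": 0,"wz": 0,"fingers": 0},
  {"x": 0,"y": 1,"z": 0,"wx": 0,"wy": 0,"wz": 0,"fingers": 0},
  {"x": 0,"y": 0,"z": 0,"wx": 0,"wy": 0,"wz": 0,"fingers": 0.2},
  {"x": 0,"y": 0,"z": 0,"wx": 0,"wy": 0,"wz": 0,"fingers": 0.3},
  {"x": 0,"y": 0,"z": 0,"wx": 0,"wy": 0,"wz": 0,"fingers": 0.4},
  {"x": 0,"y": 0,"z": 0,"wx": 0,"wy": 0,"wz": 0,"fingers": 0.45},
  {"x": 0,"y": 0,"z": 0,"wx": 0,"wy": 0,"wz": 0,"fingers": 0.45},
  {"x": 0,"y": 0,"z": 0,"wx": 0,"wy": 0,"wz": 0,"fingers": 0.45},
])

```text
time: 6.0
tool_pos: [0.4798, 0.0465, 0.1556]
orientation: [-1.568, 0.003, -1.711]
contact_force: [-0.2, -0.2, 0.5]
gripper_width: 0.0543
```

```bash
python3 - <<'E'
from h import *
to(.479,.0465,.152,-1.714)
E
```

```text
t 6.0 pos [0.4798 0.0465 0.1556] rpy [-1.568  0.003 -1.711] F [-0.2 -0.2  0.5] w 0.0543 q [-0.04  0.4   1.99  0.    0.75  1.67]
tool delta mm [ 0.1  3.6 -0.8] rows50 0.07220744839705623
rotvec deg tool [-0.18  0.2  -0.17]
```

>>> drive_tool([
  {"x": 0,"y": 3,"z": 0,"wx": 0,"wy": 0,"wz": 0,"fingers": 0.45},
  {"x": 0,"y": 1,"z": -1,"wx": 0,"wy": 0,"wz": 0,"fingers": 0.45},
  {"x": 0,"y": 0,"z": 0,"wx": 0,"wy": 0,"wz": 0,"fingers": 1},
  {"x": 0,"y": 0,"z": 0,"wx": 0,"wy": 0,"wz": 0,"fingers": 1},
  {"x": 0,"y": 0,"z": 0,"wx": 0,"wy": 0,"wz": 0,"fingers": 1},
  {"x": 0,"y": 0,"z": 0,"wx": 0,"wy": 0,"wz": 0,"fingers": 1},
  {"x": 0,"y": 0,"z": 0,"wx": 0,"wy": 0,"wz": 0,"fingers": 1},
  {"x": 0,"y": 0,"z": 0,"wx": 0,"wy": 0,"wz": 0,"fingers": 1},
])

```text
time: 6.8
tool_pos: [0.4787, 0.0468, 0.1512]
orientation: [-1.568, 0.003, -1.711]
contact_force: [0.7, 0.0, -1.3]
gripper_width: 0.0472
```

```bash
python3 - <<'E'
from h import *
to(.479,.0465,.230,-1.714)
E
```

```text
t 6.8 pos [0.4787 0.0468 0.1512] rpy [-1.568  0.003 -1.711] F [ 0.7  0.  -1.3] w 0.0472 q [-0.04  0.4   2.    0.    0.74  1.67]
tool delta mm [  0.  -78.8   0.6] rows50 1.5761126307674338
rotvec deg tool [-0.17  0.2  -0.18]
```

Gripped, width 47 mm against the 48 mm head. Now I lift.

>>> drive_tool([
  {"x": 0,"y": -6,"z": 0,"wx": 0,"wy": 0,"wz": 0,"fingers": 1},
  {"x": 0,"y": -10,"z": 0,"wx": 0,"wy": 0,"wz": 0,"fingers": 1},
  {"x": 0,"y": -10,"z": 0,"wx": 0,"wy": 0,"wz": 0,"fingers": 1},
  {"x": 0,"y": -12,"z": 0,"wx": 0,"wy": 0,"wz": 0,"fingers": 1},
  {"x": 0,"y": -12,"z": 0,"wx": 0,"wy": 0,"wz": 0,"fingers": 1},
  {"x": 0,"y": -12,"z": 0,"wx": 0,"wy": 0,"wz": 0,"fingers": 1},
  {"x": 0,"y": -12,"z": 0,"wx": 0,"wy": 0,"wz": 0,"fingers": 1},
  {"x": 0,"y": -12,"z": 0,"wx": 0,"wy": 0,"wz": 0,"fingers": 1},
])

```text
time: 7.6
tool_pos: [0.4775, 0.0464, 0.2443]
orientation: [-1.569, 0.003, -1.711]
contact_force: [-0.4, -0.2, -2.2]
gripper_width: 0.0469
```

```bash
python3 - <<'E'
from h import *
to(.4945,-.1555,.235,-1.714)
snap('scene','s6')
E
```

```text
t 7.6 pos [0.4775 0.0464 0.2443] rpy [-1.569  0.003 -1.711] F [-0.4 -0.2 -2.2] w 0.0469 q [-0.04  0.27  1.89  0.    0.98  1.67]
tool delta mm [197.6   8.9  44.9] rows50 3.951693845375018
rotvec deg tool [-0.11  0.2  -0.15]
```

View pics/s6.png

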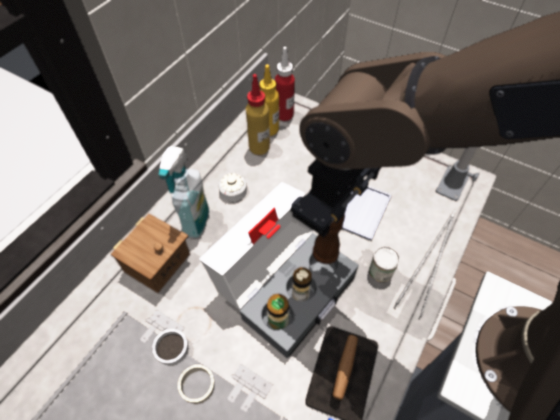

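>>> drive_tool([
  {"x": 15,"y": 0,"z": 4,"wx": 0,"wy": 0,"wz": 0,"fingers": 1},
  {"x": 26,"y": 0,"z": 6,"wx": 0,"wy": 0,"wz": 0,"fingers": 1},
  {"x": 28,"y": 0,"z": 6,"wx": 0,"wy": 0,"wz": 0,"fingers": 1},
  {"x": 28,"y": 0,"z": 6,"wx": 0,"wy": 0,"wz": 0,"fingers": 1},
  {"x": 28,"y": 0,"z": 6,"wx": 0,"wy": 0,"wz": 0,"fingers": 1},
  {"x": 28,"y": 0,"z": 6,"wx": 0,"wy": 0,"wz": 0,"fingers": 1},
  {"x": 22,"y": 0,"z": 6,"wx": 0,"wy": 0,"wz": 0,"fingers": 1},
  {"x": 12,"y": 0,"z": 3,"wx": 0,"wy": 0,"wz": 0,"fingers": 1},
])

```text
time: 8.45
tool_pos: [0.4947, -0.1503, 0.2504]
orientation: [-1.56, 0.003, -1.706]
contact_force: [-0.0, -0.6, -2.5]
gripper_width: 0.0471
```

```bash
python3 - <<'E'
from h import *
snap('scene','s7')
to(.497,-.153,.149,-1.714)
E
```

```text
t 8.5 pos [ 0.4949 -0.1512  0.2504] rpy [-1.56   0.002 -1.707] F [ 0.4 -2.2 -1.5] w 0.0471 q [-0.43  0.32  1.8   0.01  1.01  1.28]
tool delta mm [  1.7 101.4   1.3] rows50 2.0276215346080244
rotvec deg tool [-0.61  0.41 -0.13]
```

View pics/s7.png

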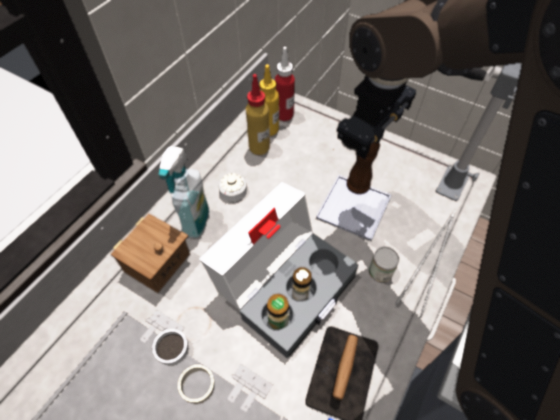

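The mill hangs upright over the tray and the jars are untouched. Lowering now.

>>> drive_tool([
  {"x": 1,"y": 12,"z": 1,"wx": -0.6,"wy": 0,"wz": 0,"fingers": 1},
  {"x": 0,"y": 14,"z": 0,"wx": 0,"wy": 0,"wz": 0,"fingers": 1},
  {"x": 0,"y": 14,"z": 0,"wx": 0,"wy": 0,"wz": 0,"fingers": 1},
  {"x": 0,"y": 14,"z": 0,"wx": -0.3,"wy": 0,"wz": 0,"fingers": 1},
  {"x": 0,"y": 14,"z": 0,"wx": 0,"wy": 0,"wz": 0,"fingers": 1},
  {"x": 0,"y": 12,"z": 0,"wx": -0.3,"wy": 0,"wz": 0,"fingers": 1},
  {"x": 0,"y": 8,"z": 0,"wx": 0,"wy": 0,"wz": 0,"fingers": 1},
  {"x": 0,"y": 4,"z": 0,"wx": 0,"wy": 0,"wz": 0,"fingers": 1},
])

```text
time: 9.3
tool_pos: [0.4948, -0.1471, 0.1512]
orientation: [-1.587, 0.003, -1.704]
contact_force: [-0.7, -0.2, -1.9]
gripper_width: 0.0469
```

```bash
python3 - <<'E'
from h import *
snap('scene','s8')
to(.497,-.153,.149,-1.714)
a=cv2.imread('pics/s8.png')[80:280,270:460]; cv2.imwrite('pics/s8z.png',cv2.resize(a,None,fx=3,fy=3,interpolation=cv2.INTER_CUBIC))
E
```

```text
t 9.35 pos [ 0.4946 -0.1471  0.1508] rpy [-1.587  0.004 -1.704] F [ 1.1  0.6 -3.5] w 0.0467 q [-0.42  0.45  1.9  -0.    0.8   1.29]
tool delta mm [5.5 1.8 3.2] rows50 0.11034602212010318
rotvec deg tool [ 0.95  0.59 -0.2 ]
```

View pics/s8z.png

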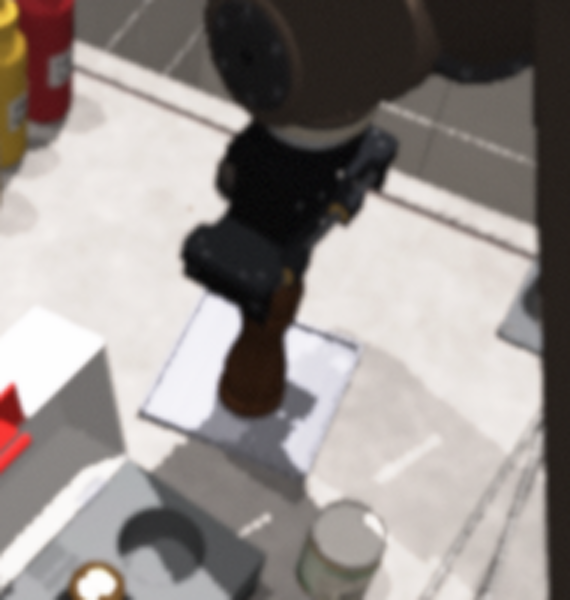

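>>> drive_tool([
  {"x": 2,"y": 0,"z": 2,"wx": 0.9,"wy": 0,"wz": 0.2,"fingers": 1},
  {"x": 0,"y": 0,"z": 0,"wx": 0,"wy": 0,"wz": 0,"fingers": 1},
  {"x": 0,"y": 1,"z": 0,"wx": 0,"wy": 0,"wz": 0,"fingers": 1},
  {"x": 0,"y": 1,"z": 0,"wx": 0,"wy": 0,"wz": 0,"fingers": 1},
  {"x": 0,"y": 1,"z": 0,"wx": 0,"wy": 0,"wz": 0,"fingers": 1},
  {"x": 0,"y": 1,"z": 0,"wx": 0,"wy": 0,"wz": 0,"fingers": 1},
  {"x": 0,"y": 0,"z": 0,"wx": 0,"wy": 0,"wz": 0,"fingers": 1},
  {"x": 0,"y": 0,"z": 0,"wx": 0,"wy": 0,"wz": 0,"fingers": 1},
])

```text
time: 10.15
tool_pos: [0.4972, -0.15, 0.1482]
orientation: [-1.567, 0.006, -1.704]
contact_force: [0.3, -0.2, -2.3]
gripper_width: 0.0475
```

```bash
python3 - <<'E'
from h import *
to(.497,-.153,.147,-1.714)
E
```

```text
t 10.15 pos [ 0.4972 -0.15    0.1482] rpy [-1.567  0.006 -1.704] F [ 0.3 -0.2 -2.3] w 0.0475 q [-0.42  0.45  1.91  0.01  0.78  1.27]
tool delta mm [3.  1.2 0.2] rows50 0.06061011764633852
rotvec deg tool [-0.21  0.57 -0.36]
```

>>> drive_tool([
  {"x": 0,"y": 1,"z": 0,"wx": -0.2,"wy": 0,"wz": -0.3,"fingers": 1},
  {"x": 0,"y": 1,"z": 0,"wx": 0,"wy": 0,"wz": 0,"fingers": 1},
  {"x": 0,"y": 1,"z": 0,"wx": 0,"wy": 0,"wz": 0,"fingers": 1},
  {"x": 0,"y": 1,"z": 0,"wx": 0,"wy": 0,"wz": 0,"fingers": 1},
  {"x": 0,"y": 1,"z": 0,"wx": 0,"wy": 0,"wz": 0,"fingers": 1},
  {"x": 0,"y": 0,"z": 0,"wx": 0,"wy": 0,"wz": 0,"fingers": 1},
  {"x": 0,"y": 0,"z": 0,"wx": 0,"wy": 0,"wz": 0,"fingers": 1},
  {"x": 0,"y": 0,"z": 0,"wx": 0,"wy": 0,"wz": 0,"fingers": 1},
])

```text
time: 10.95
tool_pos: [0.4998, -0.1503, 0.1476]
orientation: [-1.563, -0.002, -1.704]
contact_force: [0.2, -0.4, -2.5]
gripper_width: 0.0471
```

```bash
python3 - <<'E'
from h import *
to(.497,-.153,.147,-1.714)
E
```

```text
t 10.95 pos [ 0.4998 -0.1503  0.1476] rpy [-1.563 -0.002 -1.704] F [ 0.2 -0.4 -2.5] w 0.0471 q [-0.42  0.46  1.91  0.    0.77  1.28]
tool delta mm [ 3.   0.5 -2.4] rows50 0.06080452489408081
rotvec deg tool [-0.46  0.56  0.11]
```

>>> drive_tool([
  {"x": 0,"y": 2,"z": -1,"wx": -0.4,"wy": 0,"wz": 0,"fingers": 1},
  {"x": 0,"y": 2,"z": 0,"wx": 0,"wy": 0,"wz": 0,"fingers": 1},
  {"x": 0,"y": 2,"z": 0,"wx": 0,"wy": 0,"wz": 0,"fingers": 1},
  {"x": 0,"y": 0,"z": 0,"wx": 0,"wy": 0,"wz": 0,"fingers": 1},
  {"x": 0,"y": 0,"z": 0,"wx": 0,"wy": 0,"wz": 0,"fingers": 1},
  {"x": 0,"y": 0,"z": 0,"wx": 0,"wy": 0,"wz": 0,"fingers": 1},
  {"x": 0,"y": 0,"z": 0,"wx": 0,"wy": 0,"wz": 0,"fingers": 1},
  {"x": 0,"y": 0,"z": 0,"wx": 0,"wy": 0,"wz": 0,"fingers": 1},
])

```text
time: 11.75
tool_pos: [0.5032, -0.1515, 0.1471]
orientation: [-1.557, -0.005, -1.705]
contact_force: [0.2, -1.1, 2.7]
gripper_width: 0.0472
```

```bash
python3 - <<'E'
from h import *
to(.497,-.153,.147,-1.714)
E
```

```text
t 11.75 pos [ 0.5032 -0.1515  0.1471] rpy [-1.557 -0.005 -1.705] F [ 0.2 -1.1  2.7] w 0.0472 q [-0.42  0.46  1.9  -0.    0.76  1.29]
tool delta mm [ 2.3  0.  -6. ] rows50 0.11907175709213369
rotvec deg tool [-0.79  0.51  0.27]
```

Contact: Fz changed from -2.4 to +2.7. I'll straighten the 0.8° tilt, press lightly and release.

>>> drive_tool([
  {"x": 0,"y": 0,"z": 0,"wx": -0.8,"wy": 0,"wz": 0.3,"fingers": 1},
  {"x": 0,"y": 2,"z": 0,"wx": -0.5,"wy": 0,"wz": 0,"fingers": 1},
  {"x": 0,"y": 0,"z": 0,"wx": 0,"wy": 0,"wz": 0,"fingers": 1},
  {"x": 0,"y": 0,"z": 0,"wx": 0,"wy": 0,"wz": 0,"fingers": 0.45},
  {"x": 0,"y": 0,"z": 0,"wx": 0,"wy": 0,"wz": 0,"fingers": 0.4},
  {"x": 0,"y": 0,"z": 0,"wx": 0,"wy": 0,"wz": 0,"fingers": 0.3},
  {"x": 0,"y": 0,"z": 0,"wx": 0,"wy": 0,"wz": 0,"fingers": 0.1},
  {"x": 0,"y": 0,"z": 0,"wx": 0,"wy": 0,"wz": 0,"fingers": 0},
])

```text
time: 12.55
tool_pos: [0.5047, -0.1522, 0.1468]
orientation: [-1.579, 0.001, -1.706]
contact_force: [-0.5, 0.3, 0.8]
gripper_width: 0.0754
```

```bash
python3 - <<'E'
from h import *
snap('scene','s9')
to(.497,-.153,.25,-1.714)
a=cv2.imread('pics/s9.png')[80:280,270:460]; cv2.imwrite('pics/s9z.png',cv2.resize(a,None,fx=3,fy=3,interpolation=cv2.INTER_CUBIC))
E
```

```text
t 12.6 pos [ 0.5046 -0.1522  0.1467] rpy [-1.579e+00  1.000e-03 -1.706e+00] F [-0.1 -0.6 -0.2] w 0.0794 q [-0.42  0.47  1.89 -0.    0.79  1.29]
tool delta mm [   1.7 -103.2   -8.4] rows50 2.0639405791649765
rotvec deg tool [ 0.49  0.48 -0.03]
```

View pics/s9z.png

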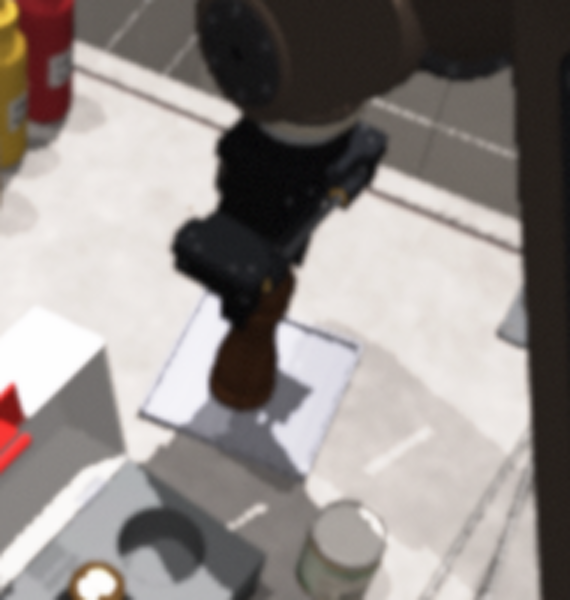

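The mill stands in the tray, released. I'll rise straight up, and meanwhile check my lid model by overlaying it on the first pictures.

>>> drive_tool([
  {"x": 0,"y": 0,"z": 0,"wx": 0.5,"wy": 0,"wz": 0,"fingers": 0},
  {"x": 0,"y": 0,"z": 0,"wx": 0,"wy": 0,"wz": 0,"fingers": 0},
  {"x": 0,"y": -15,"z": 0,"wx": 0,"wy": 0,"wz": 0,"fingers": 0},
  {"x": 0,"y": -25,"z": 0,"wx": 0,"wy": 0,"wz": 0,"fingers": 0},
  {"x": 0,"y": -35,"z": 0,"wx": 0,"wy": 0,"wz": 0,"fingers": 0},
  {"x": 0,"y": -35,"z": 0,"wx": 0,"wy": 0,"wz": 0,"fingers": 0},
  {"x": 0,"y": -35,"z": 0,"wx": 0,"wy": 0,"wz": 0,"fingers": 0},
  {"x": 0,"y": -35,"z": 0,"wx": 0,"wy": 0,"wz": 0,"fingers": 0},
])

```text
time: 13.4
tool_pos: [0.5027, -0.1517, 0.3286]
orientation: [-1.58, 0.004, -1.706]
contact_force: [-0.1, 0.3, -0.5]
gripper_width: 0.0949
```

```bash
cat >> h.py <<'E'
C=np.array([.490,.1265]);YAW=-.143
def lidpt(p,th,C=None,yaw=None):
    C=globals()['C'] if C is None else C; yaw=YAW if yaw is None else yaw
    p=np.array(p,float)/1000
    x=p[...,0]*np.cos(th)+p[...,2]*np.sin(th)+.065; z=-p[...,0]*np.sin(th)+p[...,2]*np.cos(th)+.057; y=p[...,1]
    return np.stack([C[0]+x*np.cos(yaw)-y*np.sin(yaw),C[1]+x*np.sin(yaw)+y*np.cos(yaw),z],-1)
def overlay(f,th,out,box,k,**kw):
    d=load(f);im=d['image'][:,:,::-1].copy();x0,y0,x1,y1=box
    im=cv2.resize(im[y0:y1,x0:x1],None,fx=k,fy=k,interpolation=cv2.INTER_CUBIC)
    a,b=125,130
    L=[[(-b,-a,0),(-b,a,0),(-b,a,68),(-b,-a,68),(-b,-a,0)],[(0,-a,68),(0,a,68),(-b,a,68),(-b,-a,68),(0,-a,68)],[(-b,-a,0),(0,-a,0),(0,a,0),(-b,a,0)],[(-130,-40,5),(-165,-40,5),(-165,40,5),(-130,40,5)]]
    for l,c in zip(L,[(0,255,0),(0,255,0),(255,0,0),(0,255,255)]):
        q=((proj(d,lidpt(l,th,**kw))-[x0,y0]+.5)*k-.5).round().astype(int); cv2.polylines(im,[q],False,c,1)
    cv2.imwrite(f'pics/{out}.png',im)
E
python3 - <<'E'
from h import *
from scipy.optimize import least_squares
T=load('top0');S=load('scene0')
t=lambda x,y:(150+(x+.5)/3-.5,175+(y+.5)/3-.5)
s=lambda x,y:(195+(x+.5)/3-.5,165+(y+.5)/3-.5)
def cad(p,C,yaw):
    p=np.array(p)/1000;return np.array([C[0]+p[0]*np.cos(yaw)-p[1]*np.sin(yaw),C[1]+p[0]*np.sin(yaw)+p[1]*np.cos(yaw),p[2]])
obs=[(T,t(60,350),'c',(-65,125,55)),(T,t(403,401),'c',(-65,-125,55)),(S,s(278,565),'c',(-65,125,55)),(S,s(490,300),'c',(-65,-125,55)),
# lid corners: front wall bottom/top edges. top img
(T,t(62,26),'l',(-130,125,68)),(T,t(437,73),'l',(-130,-125,68)),(T,t(40,123),'l',(-130,125,0)),(T,t(424,173),'l',(-130,-125,0)),
(S,s(20,283),'l',(-130,125,68)),(S,s(266,53),'l',(-130,-125,68)),(S,s(85,328),'l',(-130,125,0)),(S,s(329,92),'l',(-130,-125,0)),
(T,t(161,119),'l',(-165,40,2.5)),(T,t(291,136),'l',(-165,-40,2.5)),(S,s(165,203),'l',(-165,40,2.5)),(S,s(240,131),'l',(-165,-40,2.5))]
def f(v,o=obs):
    r=[]
    for d,uv,k,p in o:
        X=cad(p,v[:2],v[2]) if k=='c' else lidpt(p,v[3],v[:2],v[2])
        r+=list(proj(d,[X])[0]-uv)
    return np.array(r)
o=least_squares(f,[.49,.1265,-.143,1.85],loss='soft_l1');print(o.x.round(4));print(f(o.x).reshape(-1,2).round(1).tolist())
overlay('top0',o.x[3],'ot',(150,175,410,315),3,C=o.x[:2],yaw=o.x[2]);overlay('scene0',o.x[3],'os',(195,165,405,355),3,C=o.x[:2],yaw=o.x[2])
to(.55,-.05,.35,-1.714)
E
```

```text
[ 0.4896  0.1259 -0.1534  1.8179]
[[-0.3, 1.4], [-1.5, 0.0], [0.1, -2.0], [0.9, -0.2], [-0.2, -0.1], [1.3, 0.5], [-0.6, 0.3], [1.3, 0.7], [-2.5, -0.2], [-2.3, -0.5], [-1.1, 0.8], [0.3, -2.5], [0.0, 0.6], [0.0, 0.6], [-2.5, 0.4], [-0.2, -2.0]]
t 13.4 pos [ 0.5027 -0.1517  0.3286] rpy [-1.58   0.004 -1.706] F [-0.1  0.3 -0.5] w 0.0949 q [-0.42  0.26  1.66  0.    1.23  1.29]
tool delta mm [-107.2  -21.3   33. ] rows50 2.1437692694232755
rotvec deg tool [ 0.5   0.47 -0.2 ]
```

View pics/ot.png

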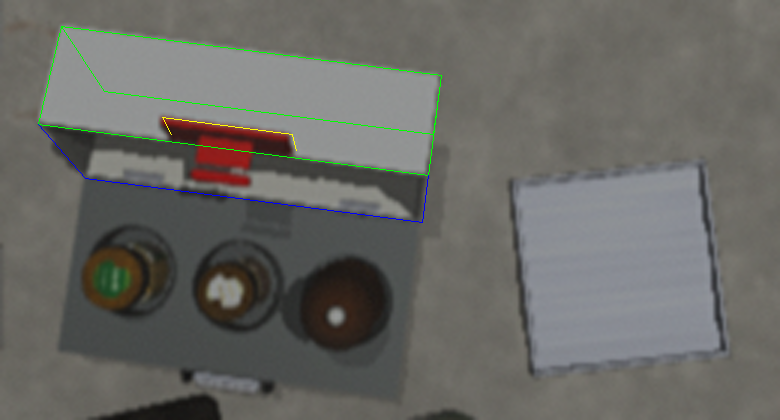

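View pics/os.png

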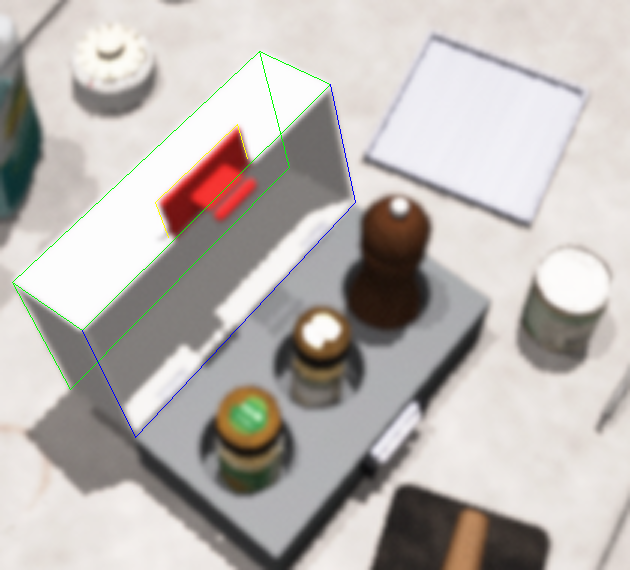

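The overlay fits both views within about 2 px: caddy at (0.490, 0.126), yaw -0.15, lid angle 1.82. I'll close the fingers and move to hover behind the lip.

```bash
sed -i 's/^C=np.array.*/C=np.array([.4896,.1259]);YAW=-.150/' h.py; cat >> h.py <<'E'
def cf(dx,dy,z): # hinge-relative caddy coords (m) -> world
    x=.065+dx; return (C[0]+x*np.cos(YAW)-dy*np.sin(YAW),C[1]+x*np.sin(YAW)+dy*np.cos(YAW),z)
def tow(dx,z,dy=0): 
    to(*cf(dx,dy,z),-np.pi/2+YAW)
    s=ctrl.state();p=np.array(s['tool_pos'])-np.array(cf(0,0,0));print('TCP rel hinge dx',round(p[0]*np.cos(YAW)+p[1]*np.sin(YAW),4),'dy',round(-p[0]*np.sin(YAW)+p[1]*np.cos(YAW),4))
E
python3 - <<'E'
from h import *
print(cf(.066,0,.33)); tow(.066,.33)
E
```

```text
(np.float64(0.6191290112096215), np.float64(0.10632360464595851), 0.33)
t 13.4 pos [ 0.5027 -0.1517  0.3286] rpy [-1.58   0.004 -1.706] F [-0.1  0.3 -0.5] w 0.0949 q [-0.42  0.26  1.66  0.    1.23  1.29]
tool delta mm [-271.3   -1.1   80.7] rows50 5.426366993166539
rotvec deg tool [ 0.5   0.86 -0.2 ]
TCP rel hinge dx -0.0106 dy -0.2725
```

>>> drive_tool([
  {"x": -25,"y": 0,"z": 11,"wx": 0.5,"wy": 0.4,"wz": -0.2,"fingers": 1},
  {"x": -38,"y": 0,"z": 11,"wx": 0,"wy": 0.4,"wz": 0,"fingers": 1},
  {"x": -40,"y": 0,"z": 12,"wx": 0,"wy": 0,"wz": 0,"fingers": 1},
  {"x": -40,"y": 0,"z": 12,"wx": 0,"wy": 0,"wz": 0,"fingers": 1},
  {"x": -40,"y": 0,"z": 12,"wx": 0,"wy": 0,"wz": 0,"fingers": 1},
  {"x": -40,"y": 0,"z": 12,"wx": 0,"wy": 0,"wz": 0,"fingers": 1},
  {"x": -30,"y": 0,"z": 8,"wx": 0,"wy": 0,"wz": 0,"fingers": 1},
  {"x": -15,"y": 0,"z": 3,"wx": 0,"wy": 0,"wz": 0,"fingers": 1},
])

```text
time: 14.2
tool_pos: [0.6268, 0.1087, 0.3353]
orientation: [-1.559, -0.002, -1.726]
contact_force: [-0.5, -0.2, -1.0]
gripper_width: 0.0368
```

```bash
python3 - <<'E'
from h import *
snap('scene','s10');tow(.066,.215)
E
```

```text
t 14.25 pos [0.627  0.1097 0.3351] rpy [-1.559 -0.002 -1.725] F [-1.4  1.1 -1. ] w 0.0321 q [ 0.07  0.43  1.39 -0.    1.31  1.8 ]
tool delta mm [  4.3 120.   -8.6] rows50 2.4005951825046643
rotvec deg tool [-0.66 -0.24  0.11]
TCP rel hinge dx 0.0733 dy 0.0045
```

View pics/s10.png

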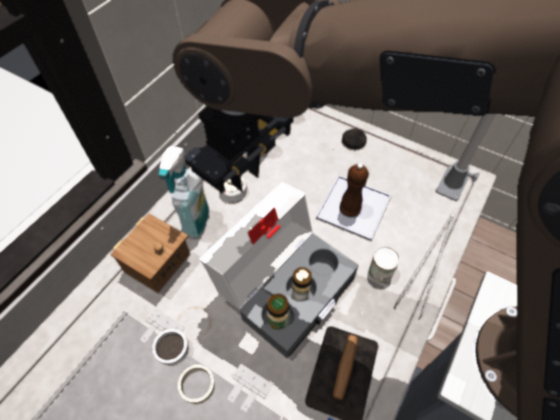

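The mill stands upright in the tray at (353,190), and the gripper is above and behind the lip at (263,225). I'll descend partway and check the fit.

>>> drive_tool([
  {"x": 2,"y": 10,"z": -4,"wx": -0.6,"wy": 0,"wz": 0,"fingers": 1},
  {"x": 0,"y": 10,"z": 0,"wx": 0,"wy": 0,"wz": 0,"fingers": 1},
  {"x": 0,"y": 10,"z": 0,"wx": 0,"wy": 0,"wz": 0,"fingers": 1},
  {"x": 0,"y": 12,"z": 0,"wx": 0,"wy": 0,"wz": 0,"fingers": 1},
  {"x": 0,"y": 12,"z": 0,"wx": 0,"wy": 0,"wz": 0,"fingers": 1},
  {"x": 0,"y": 12,"z": 0,"wx": 0,"wy": 0,"wz": 0,"fingers": 1},
  {"x": 0,"y": 6,"z": 0,"wx": 0,"wy": 0,"wz": 0,"fingers": 1},
  {"x": 0,"y": 0,"z": 0,"wx": 0,"wy": 0,"wz": 0,"fingers": 1},
])

```text
time: 15.05
tool_pos: [0.6205, 0.1032, 0.2554]
orientation: [-1.574, -0.003, -1.729]
contact_force: [0.2, 0.3, 0.3]
gripper_width: 0.0004
```

```bash
python3 - <<'E'
from h import *
snap('scene','s11');tow(.066,.212)
a=cv2.imread('pics/s11.png')[100:350,150:400]; cv2.imwrite('pics/s11z.png',cv2.resize(a,None,fx=2.4,fy=2.4,interpolation=cv2.INTER_CUBIC))
E
```

```text
t 15.1 pos [0.6206 0.1033 0.2559] rpy [-1.573 -0.003 -1.729] F [-0.4  0.4  0.3] w 0.0003 q [ 0.06  0.48  1.52 -0.    1.15  1.79]
tool delta mm [-2.9 43.9 -1.9] rows50 0.8773233900478674
rotvec deg tool [ 0.13 -0.46  0.19]
TCP rel hinge dx 0.068 dy -0.0028
```

View pics/s11z.png

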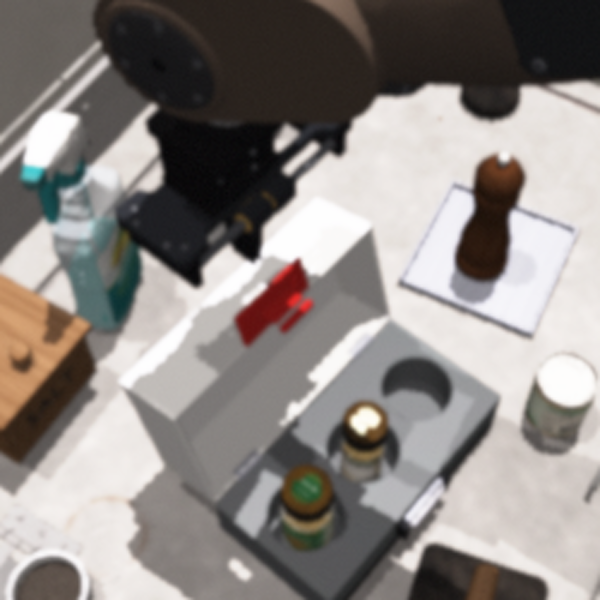

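```bash
python3 - <<'E'
from h import *
d=load('s11');p=np.array([.6206,.1033,.2559]);R=Ro.from_euler('xyz',[-1.573,-.003,-1.729]).as_matrix()
def q(v): u=proj(d,[p+R@(np.array(v)/1000)])[0]; return ((u-[150,100]+.5)*2.4).round()
for n,v in dict(tcp=(0,0,0),tip=(0,19,0),tipz=(0,19,10),tipzn=(0,19,-10),bodyL1=(-90,-59,37),bodyL2=(-90,-59,-37),bodyR1=(90,-59,37),bodyR2=(90,-59,-37)).items(): print(n,q(v))
a=load('s11')['image'][130:240,180:310,::-1]; a=cv2.convertScaleAbs(a,alpha=2,beta=30); cv2.imwrite('pics/s11y.png',cv2.resize(a,None,fx=5,fy=5,interpolation=cv2.INTER_CUBIC))
E
```

```text
tcp [244. 241.]
tip [246. 255.]
tipz [236. 248.]
tipzn [255. 261.]
bodyL1 [116. 244.]
bodyL2 [190. 301.]
bodyR1 [282. 103.]
bodyR2 [354. 149.]
```

View pics/s11y.png

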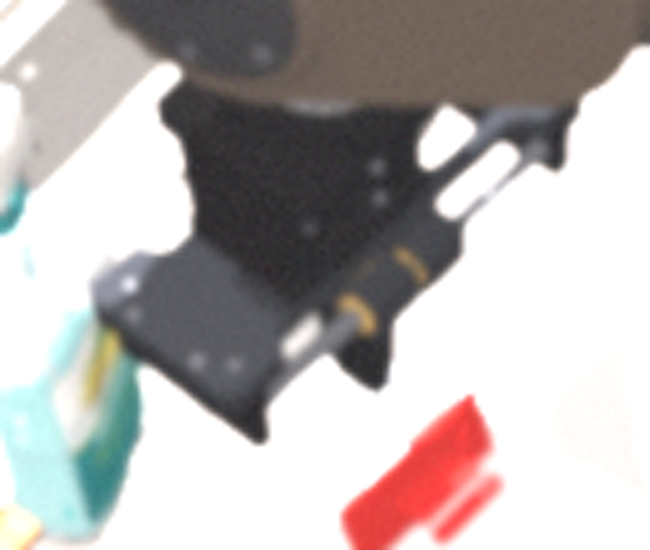

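The fingertips at (250,250) match the prediction. I'll descend 44 mm behind the lip.

>>> drive_tool([
  {"x": -2,"y": 8,"z": 0,"wx": 0,"wy": 0,"wz": 0,"fingers": 1},
  {"x": 0,"y": 8,"z": 0,"wx": 0,"wy": 0,"wz": 0,"fingers": 1},
  {"x": 0,"y": 8,"z": 0,"wx": 0,"wy": 0,"wz": 0,"fingers": 1},
  {"x": 0,"y": 8,"z": 0,"wx": 0,"wy": 0,"wz": 0,"fingers": 1},
  {"x": 0,"y": 8,"z": 0,"wx": 0,"wy": 0,"wz": 0,"fingers": 1},
  {"x": 0,"y": 6,"z": 0,"wx": 0,"wy": 0,"wz": 0,"fingers": 1},
  {"x": 0,"y": 0,"z": 0,"wx": 0,"wy": 0,"wz": 0,"fingers": 1},
  {"x": 0,"y": 0,"z": 0,"wx": 0,"wy": 0,"wz": 0,"fingers": 1},
])

```text
time: 15.9
tool_pos: [0.6213, 0.1056, 0.2065]
orientation: [-1.572, -0.003, -1.728]
contact_force: [-1.0, 1.2, 0.8]
gripper_width: 0.0007
```

```bash
python3 - <<'E'
from h import *
snap('scene','s12');tow(.066,.212)
a=cv2.imread('pics/s12.png')[100:350,150:400]; cv2.imwrite('pics/s12z.png',cv2.resize(a,None,fx=2.4,fy=2.4,interpolation=cv2.INTER_CUBIC))
# track: near-face lower corner of finger touching lip upper face
for th in (1.8,1.6,1.4,1.2,1.0,.8,.6,.4,.3,.2):
    # finger box: x in [xc-10,xc+10], bottom zt. find xc for tip depth so that box touches pz=5 plane at px~-150
    P=[]
    px=-148 if th<1.57 else -165
    r=lambda px,pz:(px*np.cos(th)+pz*np.sin(th),-px*np.sin(th)+pz*np.cos(th))
    c=r(-148,5); print(th,'lip pt dx %.0f z %.0f'%(c[0],c[1]+57),'wallfoot dx %.0f z %.0f'%(r(-130,5)[0],r(-130,5)[1]+57),'tip dx %.0f z %.0f'%(r(-165,5)[0],r(-165,5)[1]+57),'topcorner dx %.0f z %.0f'%(r(-130,68)[0],r(-130,68)[1]+57))
E
```

```text
t 15.95 pos [0.6213 0.1056 0.2065] rpy [-1.572 -0.003 -1.728] F [ 0.2 -0.3 -0.4] w 0.0006 q [ 0.06  0.53  1.58 -0.    1.04  1.79]
tool delta mm [-0.4 -5.5 -2.2] rows50 0.11048005612497815
rotvec deg tool [ 0.05 -0.44  0.17]
TCP rel hinge dx 0.0682 dy -0.0004
1.8 lip pt dx 38 z 200 wallfoot dx 34 z 182 tip dx 42 z 217 topcorner dx 96 z 168
1.6 lip pt dx 9 z 205 wallfoot dx 9 z 187 tip dx 10 z 222 topcorner dx 72 z 185
1.4 lip pt dx -20 z 204 wallfoot dx -17 z 186 tip dx -23 z 220 topcorner dx 45 z 197
1.2 lip pt dx -49 z 197 wallfoot dx -42 z 180 tip dx -55 z 213 topcorner dx 16 z 203
1.0 lip pt dx -76 z 184 wallfoot dx -66 z 169 tip dx -85 z 199 topcorner dx -13 z 203
0.8 lip pt dx -100 z 167 wallfoot dx -87 z 154 tip dx -111 z 179 topcorner dx -42 z 198
0.6 lip pt dx -119 z 145 wallfoot dx -104 z 135 tip dx -133 z 154 topcorner dx -69 z 187
0.4 lip pt dx -134 z 119 wallfoot dx -118 z 112 tip dx -150 z 126 topcorner dx -93 z 170
0.3 lip pt dx -140 z 106 wallfoot dx -123 z 100 tip dx -156 z 111 topcorner dx -104 z 160
0.2 lip pt dx -144 z 91 wallfoot dx -126 z 88 tip dx -161 z 95 topcorner dx -114 z 149
```

View pics/s12z.png

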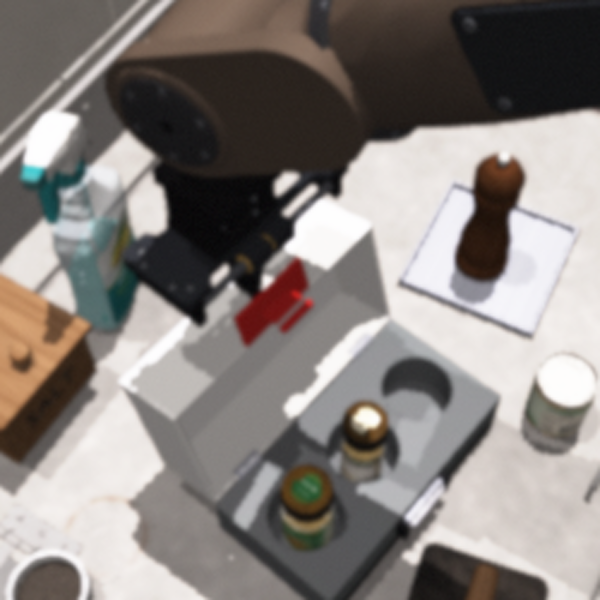

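The fingertips are behind the lip at (255,285). I'll pull it toward the robot along the arc.

>>> drive_tool([
  {"x": 0,"y": -1,"z": -7,"wx": 0,"wy": -0.4,"wz": 0,"fingers": 1},
  {"x": 0,"y": -1,"z": -10,"wx": 0,"wy": 0,"wz": 0,"fingers": 1},
  {"x": 0,"y": -2,"z": -10,"wx": 0,"wy": 0,"wz": 0,"fingers": 1},
  {"x": 0,"y": -2,"z": -10,"wx": 0,"wy": 0,"wz": 0,"fingers": 1},
  {"x": 0,"y": -2,"z": -10,"wx": 0,"wy": 0,"wz": 0,"fingers": 1},
  {"x": 0,"y": -1,"z": -10,"wx": 0,"wy": 0,"wz": 0,"fingers": 1},
  {"x": 0,"y": 0,"z": -10,"wx": 0,"wy": 0,"wz": 0,"fingers": 1},
  {"x": 0,"y": 0,"z": -10,"wx": 0,"wy": 0,"wz": 0,"fingers": 1},
])

```text
time: 16.75
tool_pos: [0.5395, 0.1181, 0.2177]
orientation: [-1.568, -0.002, -1.721]
contact_force: [0.8, -0.7, -0.3]
gripper_width: 0.0005
```

```bash
python3 - <<'E'
from h import *
snap('scene','s13');tow(-.039,.217)
a=cv2.imread('pics/s13.png')[100:350,150:400]; cv2.imwrite('pics/s13z.png',cv2.resize(a,None,fx=2.4,fy=2.4,interpolation=cv2.INTER_CUBIC))
E
```

```text
t 16.8 pos [0.5381 0.1183 0.2178] rpy [-1.569 -0.002 -1.721] F [-0.3  0.   0.5] w 0.0002 q [ 0.1   0.4   1.76 -0.    0.97  1.82]
tool delta mm [ -0.3   0.7 -23.1] rows50 0.46171825945979444
rotvec deg tool [-0.13  0.01  0.13]
TCP rel hinge dx -0.0159 dy -0.0003
```

View pics/s13z.png

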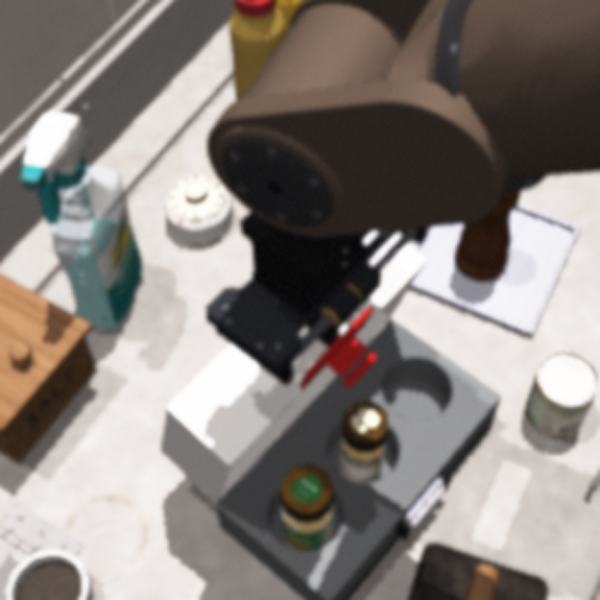

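The lid is past upright and following. I continue along the arc.

>>> drive_tool([
  {"x": 0,"y": 0,"z": -8,"wx": 0,"wy": 0,"wz": 0,"fingers": 1},
  {"x": 0,"y": 1,"z": -8,"wx": 0,"wy": 0,"wz": 0,"fingers": 1},
  {"x": 0,"y": 1,"z": -8,"wx": 0,"wy": 0,"wz": 0,"fingers": 1},
  {"x": 0,"y": 4,"z": -9,"wx": 0,"wy": 0,"wz": 0,"fingers": 1},
  {"x": 0,"y": 4,"z": -9,"wx": 0,"wy": 0,"wz": 0,"fingers": 1},
  {"x": 0,"y": 4,"z": -9,"wx": 0,"wy": 0,"wz": 0,"fingers": 1},
  {"x": 0,"y": 5,"z": -8,"wx": 0,"wy": 0,"wz": 0,"fingers": 1},
  {"x": 0,"y": 5,"z": -8,"wx": 0,"wy": 0,"wz": 0,"fingers": 1},
])

```text
time: 17.6
tool_pos: [0.4667, 0.129, 0.1918]
orientation: [-1.568, -0.002, -1.721]
contact_force: [1.1, -0.0, -0.5]
gripper_width: 0.0003
```

```bash
python3 - <<'E'
from h import *
snap('scene','s14');tow(-.115,.168)
a=cv2.imread('pics/s14.png')[100:350,150:400]; cv2.imwrite('pics/s14z.png',cv2.resize(a,None,fx=2.4,fy=2.4,interpolation=cv2.INTER_CUBIC))
E
```

```text
t 17.65 pos [0.4651 0.1291 0.1911] rpy [-1.57  -0.003 -1.721] F [-0.7  0.2 -0.5] w 0.0004 q [ 0.14  0.35  1.95 -0.    0.85  1.86]
tool delta mm [ -0.6  23.  -25.3] rows50 0.5067956487112208
rotvec deg tool [-0.06  0.02  0.15]
TCP rel hinge dx -0.0897 dy -0.0005
```

View pics/s14z.png

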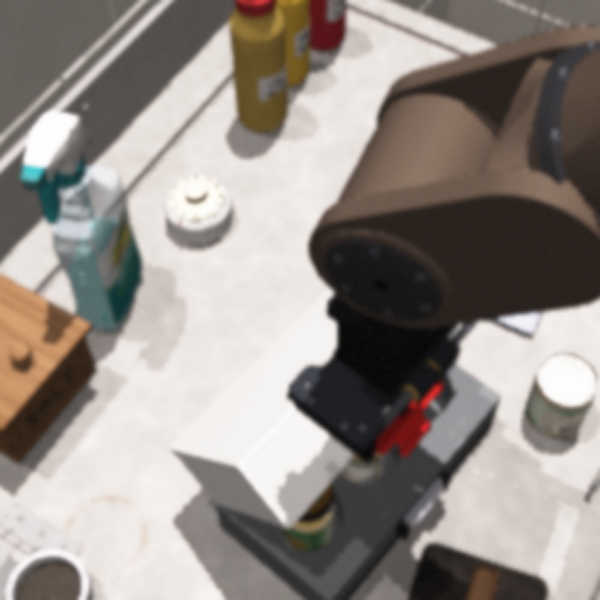

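>>> drive_tool([
  {"x": 0,"y": 7,"z": -8,"wx": 0,"wy": 0,"wz": 0,"fingers": 1},
  {"x": 0,"y": 8,"z": -8,"wx": 0,"wy": 0,"wz": 0,"fingers": 1},
  {"x": 0,"y": 8,"z": -8,"wx": 0,"wy": 0,"wz": 0,"fingers": 1},
  {"x": 0,"y": 7,"z": -5,"wx": 0,"wy": 0,"wz": 0,"fingers": 1},
  {"x": 0,"y": 7,"z": -5,"wx": 0,"wy": 0,"wz": 0,"fingers": 1},
  {"x": 0,"y": 7,"z": -5,"wx": 0,"wy": 0,"wz": 0,"fingers": 1},
  {"x": 0,"y": 6,"z": -3,"wx": 0,"wy": 0,"wz": 0,"fingers": 1},
  {"x": 0,"y": 6,"z": -2,"wx": 0,"wy": 0,"wz": 0,"fingers": 1},
])

```text
time: 18.45
tool_pos: [0.4178, 0.1361, 0.1303]
orientation: [-1.57, -0.003, -1.721]
contact_force: [-0.4, 0.4, 0.5]
gripper_width: 0.0007
```

```bash
python3 - <<'E'
from h import *
snap('scene','s15');tow(-.144,.112)
a=cv2.imread('pics/s15.png')[100:350,150:400]; cv2.imwrite('pics/s15z.png',cv2.resize(a,None,fx=2.4,fy=2.4,interpolation=cv2.INTER_CUBIC))
E
```

```text
t 18.5 pos [0.4172 0.136  0.1295] rpy [-1.571 -0.003 -1.721] F [-1.  -0.5 -0.9] w 0.0005 q [ 0.17  0.39  2.11 -0.    0.64  1.89]
tool delta mm [-0.9 17.5 -5.9] rows50 0.3500467236436143
rotvec deg tool [0.03 0.01 0.18]
TCP rel hinge dx -0.1381 dy -0.0008
```

View pics/s15z.png

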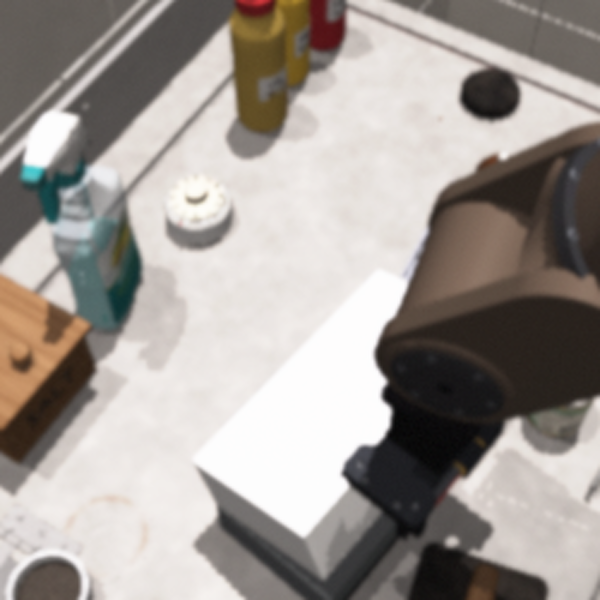

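>>> drive_tool([
  {"x": 0,"y": 4,"z": -2,"wx": 0,"wy": 0,"wz": 0,"fingers": 1},
  {"x": 0,"y": 4,"z": -2,"wx": 0,"wy": 0,"wz": 0,"fingers": 1},
  {"x": 0,"y": 4,"z": -2,"wx": 0,"wy": 0,"wz": 0,"fingers": 1},
  {"x": 0,"y": 4,"z": 0,"wx": 0,"wy": 0,"wz": 0,"fingers": 1},
  {"x": 0,"y": 4,"z": 0,"wx": 0,"wy": 0,"wz": 0,"fingers": 1},
  {"x": 0,"y": 3,"z": 0,"wx": 0,"wy": 0,"wz": 0,"fingers": 1},
  {"x": 0,"y": 0,"z": 0,"wx": 0,"wy": 0,"wz": 0,"fingers": 1},
  {"x": 0,"y": 0,"z": 0,"wx": 0,"wy": 0,"wz": 0,"fingers": 1},
])

```text
time: 19.3
tool_pos: [0.4112, 0.1369, 0.1043]
orientation: [-1.571, -0.003, -1.721]
contact_force: [-0.2, 0.1, -0.6]
gripper_width: 0.0005
```

```bash
python3 - <<'E'
from h import *
snap('scene','s16');tow(-.100,.22)
a=cv2.imread('pics/s16.png')[100:350,150:400]; cv2.imwrite('pics/s16z.png',cv2.resize(a,None,fx=2.4,fy=2.4,interpolation=cv2.INTER_CUBIC))
E
```

```text
t 19.35 pos [0.4112 0.1369 0.1043] rpy [-1.571 -0.003 -1.721] F [-0.9 -0.  -0.4] w 0.0003 q [ 0.17  0.44  2.15 -0.01  0.56  1.9 ]
tool delta mm [  -0.5 -115.7   44.1] rows50 2.314003248608811
rotvec deg tool [ 0.03 -0.    0.17]
TCP rel hinge dx -0.1441 dy -0.0009
```

View pics/s16z.png

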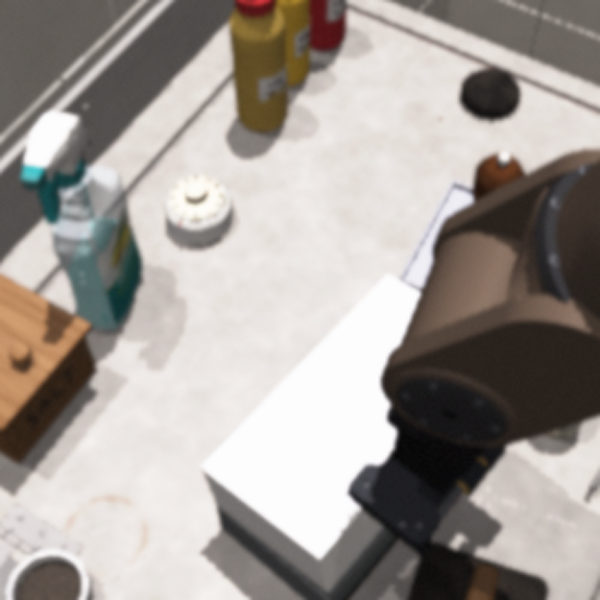

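The lid is nearly shut, at about 0.15 rad. I'll rise and move over lid_press.

>>> drive_tool([
  {"x": 0,"y": -15,"z": 0,"wx": 0,"wy": 0,"wz": 0,"fingers": 1},
  {"x": 0,"y": -25,"z": 0,"wx": 0,"wy": 0,"wz": 0,"fingers": 1},
  {"x": 0,"y": -25,"z": 0,"wx": 0,"wy": 0,"wz": 0,"fingers": 1},
  {"x": 0,"y": -20,"z": 0,"wx": 0,"wy": 0,"wz": 0,"fingers": 1},
  {"x": 0,"y": 0,"z": 14,"wx": 0,"wy": 0,"wz": 0,"fingers": 1},
  {"x": 0,"y": 0,"z": 15,"wx": 0,"wy": 0,"wz": 0,"fingers": 1},
  {"x": 0,"y": 0,"z": 13,"wx": 0,"wy": 0,"wz": 0,"fingers": 1},
  {"x": 0,"y": 0,"z": 0,"wx": 0,"wy": 0,"wz": 0,"fingers": 1},
])

```text
time: 20.15
tool_pos: [0.456, 0.1302, 0.1919]
orientation: [-1.571, -0.003, -1.721]
contact_force: [-0.5, 0.7, 0.3]
gripper_width: 0.0008
```

```bash
python3 - <<'E'
from h import *
snap('scene','s17');tow(-.100,.144)
a=cv2.imread('pics/s17.png')[100:350,150:400]; cv2.imwrite('pics/s17z.png',cv2.resize(a,None,fx=2.4,fy=2.4,interpolation=cv2.INTER_CUBIC))
E
```

```text
t 20.2 pos [0.455  0.1303 0.1916] rpy [-1.572 -0.003 -1.721] F [ 0.2 -0.5 -1.4] w 0.0003 q [ 0.14  0.33  1.97 -0.    0.84  1.86]
tool delta mm [-1.  47.6 -0.1] rows50 0.9524992529312801
rotvec deg tool [0.05 0.01 0.18]
TCP rel hinge dx -0.0999 dy -0.0009
```

View pics/s17z.png

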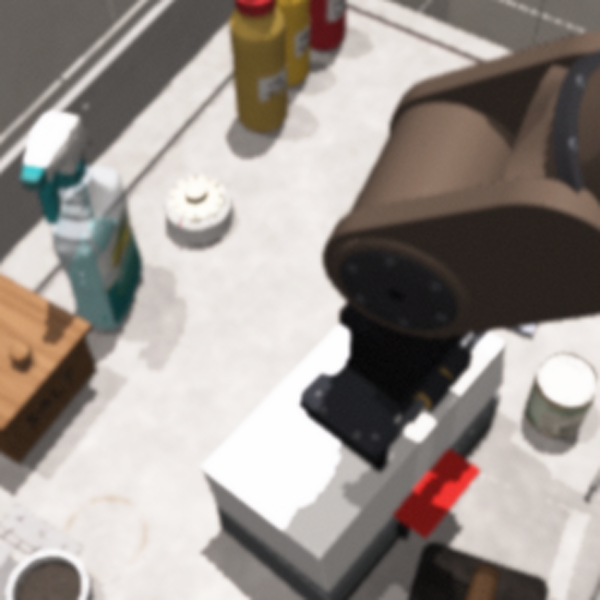

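>>> drive_tool([
  {"x": 0,"y": 8,"z": 0,"wx": 0,"wy": 0,"wz": 0,"fingers": 1},
  {"x": 0,"y": 8,"z": 0,"wx": 0,"wy": 0,"wz": 0,"fingers": 1},
  {"x": 0,"y": 6,"z": 0,"wx": 0,"wy": 0,"wz": 0,"fingers": 1},
  {"x": 0,"y": 5,"z": 0,"wx": 0,"wy": 0,"wz": 0,"fingers": 1},
  {"x": 0,"y": 4,"z": 0,"wx": 0,"wy": 0,"wz": 0,"fingers": 1},
  {"x": 0,"y": 3,"z": 0,"wx": 0,"wy": 0,"wz": 0,"fingers": 1},
  {"x": 0,"y": 3,"z": 0,"wx": 0,"wy": 0,"wz": 0,"fingers": 1},
  {"x": 0,"y": 2,"z": 0,"wx": 0,"wy": 0,"wz": 0,"fingers": 1},
])

```text
time: 21.0
tool_pos: [0.4505, 0.1304, 0.1478]
orientation: [-1.581, -0.005, -1.72]
contact_force: [-4.9, 0.9, 6.3]
gripper_width: 0.0007
```

```bash
python3 - <<'E'
from h import *
tow(-.100,.144)
E
```

```text
t 21.0 pos [0.4505 0.1304 0.1478] rpy [-1.581 -0.005 -1.72 ] F [-4.9  0.9  6.3] w 0.0007 q [ 0.14  0.4   2.02 -0.    0.73  1.86]
tool delta mm [-1.4  3.8  4.4] rows50 0.08760545052411137
rotvec deg tool [0.56 0.02 0.29]
TCP rel hinge dx -0.1043 dy -0.0014
```

In contact with 6 N on the lid at the catch. I press further.

>>> drive_tool([
  {"x": 0,"y": 3,"z": 1,"wx": 0.4,"wy": 0,"wz": 0,"fingers": 1},
  {"x": 0,"y": 4,"z": 1,"wx": 0.2,"wy": 0,"wz": 0,"fingers": 1},
  {"x": 0,"y": 4,"z": 1,"wx": 0.2,"wy": 0,"wz": 0,"fingers": 1},
  {"x": 0,"y": 5,"z": 0,"wx": 0,"wy": 0,"wz": 0,"fingers": 1},
  {"x": 0,"y": 5,"z": 0,"wx": 0,"wy": 0,"wz": 0,"fingers": 1},
  {"x": 0,"y": 5,"z": 0,"wx": 0,"wy": 0,"wz": 0,"fingers": 1},
  {"x": 0,"y": 5,"z": 0,"wx": 0,"wy": 0,"wz": 0,"fingers": 1},
  {"x": 0,"y": 5,"z": 0,"wx": 0,"wy": 0,"wz": 0,"fingers": 1},
])

```text
time: 21.8
tool_pos: [0.4509, 0.1304, 0.1431]
orientation: [-1.547, -0.001, -1.718]
contact_force: [-25.1, -4.7, 86.1]
gripper_width: 0.0004
```

```bash
python3 - <<'E'
from h import *
tow(-.100,.144)
E
```

```text
t 21.8 pos [0.4509 0.1304 0.1431] rpy [-1.547e+00 -1.000e-03 -1.718e+00] F [-25.1  -4.7  86.1] w 0.0004 q [ 0.14  0.4   2.04 -0.01  0.68  1.87]
tool delta mm [-1.3 -0.8  3.9] rows50 0.07846213120792041
rotvec deg tool [-1.34  0.19  0.04]
TCP rel hinge dx -0.1039 dy -0.0013
```

The lid is at the shut height, with the tip at z ≈ 0.124, but the force has grown to 86 N, more than needed. I back off now.

>>> drive_tool([
  {"x": 0,"y": -5,"z": 0,"wx": -0.5,"wy": 0,"wz": 0,"fingers": 1},
  {"x": 0,"y": -15,"z": 0,"wx": -0.5,"wy": 0,"wz": 0,"fingers": 1},
  {"x": 0,"y": -25,"z": 0,"wx": 0,"wy": 0,"wz": 0,"fingers": 1},
  {"x": 0,"y": -35,"z": 0,"wx": 0,"wy": 0,"wz": 0,"fingers": 1},
  {"x": 0,"y": -35,"z": 0,"wx": 0,"wy": 0,"wz": 0,"fingers": 1},
  {"x": 0,"y": -35,"z": 0,"wx": 0,"wy": 0,"wz": 0,"fingers": 1},
  {"x": 0,"y": -35,"z": 0,"wx": 0,"wy": 0,"wz": 0,"fingers": 1},
  {"x": 0,"y": -20,"z": 0,"wx": 0,"wy": 0,"wz": 0,"fingers": 1},
])

```text
time: 22.6
tool_pos: [0.4488, 0.1304, 0.357]
orientation: [-1.559, 0.0, -1.717]
contact_force: [1.0, -0.6, -0.2]
gripper_width: 0.0003
```

```bash
python3 - <<'E'
from h import *
tow(-.100,.344)
for n in ('scene','top'): snap(n,n+'20')
overlay('scene20',0.0,'o20',(195,165,405,355),3)
E
```

```text
t 22.6 pos [0.4488 0.1304 0.357 ] rpy [-1.559  0.    -1.717] F [ 1.  -0.6 -0.2] w 0.0003 q [ 0.14  0.14  1.74 -0.    1.25  1.86]
tool delta mm [-1.6 13.1  5.9] rows50 0.26174288274230467
rotvec deg tool [-0.67  0.19 -0.01]
TCP rel hinge dx -0.1061 dy -0.0016
```

View pics/o20.png

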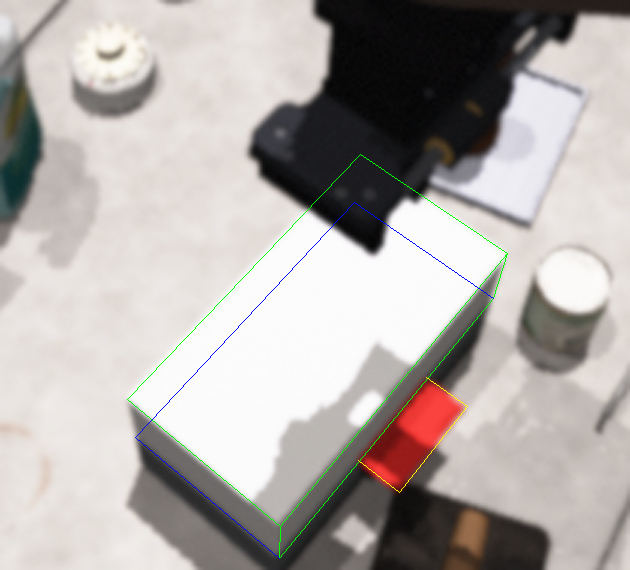

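View pics/scene20.png

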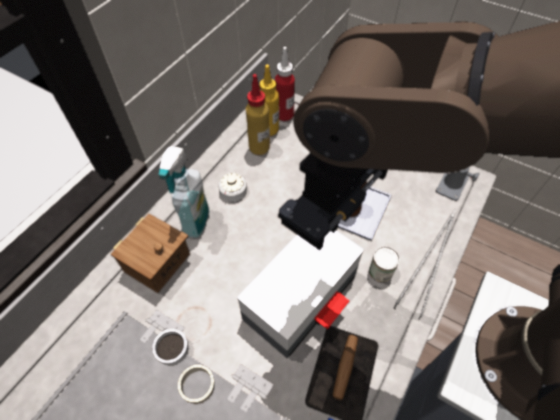

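The θ = 0 overlay lies on the lid and lip edges. I'll move the arm aside for a clear last look at the mill and lid.

>>> drive_tool([
  {"x": -30,"y": -5,"z": 0,"wx": 0,"wy": 0,"wz": 0,"fingers": 1},
  {"x": -35,"y": -5,"z": 0,"wx": 0,"wy": 0,"wz": 0,"fingers": 1},
  {"x": -35,"y": -5,"z": 0,"wx": 0,"wy": 0,"wz": 0,"fingers": 1},
  {"x": -35,"y": -5,"z": 0,"wx": 0,"wy": 0,"wz": 0,"fingers": 1},
  {"x": -35,"y": 0,"z": 0,"wx": 0,"wy": 0,"wz": 0,"fingers": 1},
  {"x": -30,"y": 0,"z": 0,"wx": 0,"wy": 0,"wz": 0,"fingers": 1},
  {"x": -20,"y": 0,"z": 0,"wx": 0,"wy": 0,"wz": 0,"fingers": 1},
  {"x": 0,"y": 0,"z": 0,"wx": 0,"wy": 0,"wz": 0,"fingers": 1},
])

```text
time: 23.5
tool_pos: [0.4823, 0.3561, 0.3671]
orientation: [-1.562, -0.004, -1.721]
contact_force: [0.0, 0.3, -1.3]
gripper_width: 0.0006
```

```bash
python3 - <<'E'
from h import *
tow(-.100,.344)
for n in ('scene','top'): snap(n,n+'21')
a=cv2.imread('pics/scene21.png');b=cv2.imread('pics/top21.png');
cv2.imwrite('pics/b.png',cv2.resize(np.hstack([a,b]),(800,300)))
overlay('top21',0.0,'ot21',(150,175,410,315),3)
E
```

```text
t 23.5 pos [0.4823 0.3561 0.3671] rpy [-1.562 -0.004 -1.721] F [ 0.   0.3 -1.3] w 0.0006 q [ 0.53  0.35  1.43 -0.01  1.36  2.25]
tool delta mm [226.4  24.1   6.4] rows50 4.5280841823451325
rotvec deg tool [-0.49  0.02  0.24]
TCP rel hinge dx -0.1066 dy 0.2265
```

View pics/b.png

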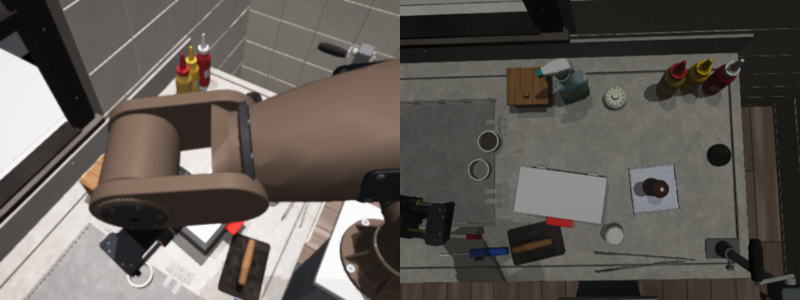

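View pics/ot21.png

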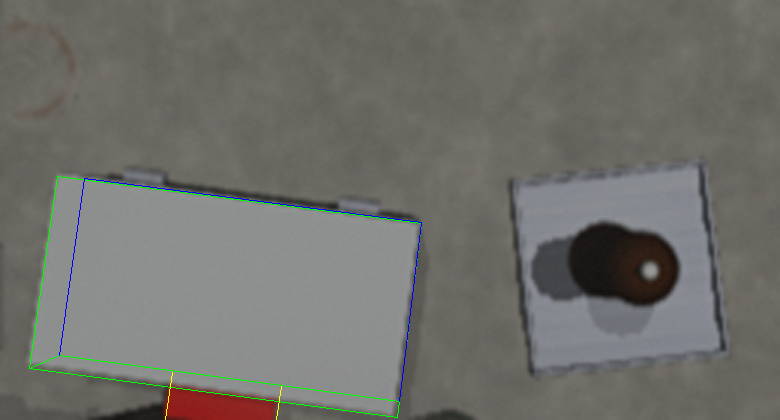

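The mill stands in the tray, with its foot at (605,258) and knob at (650,270). The lid lies on the θ = 0 model and nothing else has moved. I'll check the mill's upright pose numerically, then hand in.

```bash
python3 - <<'E'
from h import *
T=load('top21');t=lambda x,y:(150+(x+.5)/3-.5,175+(y+.5)/3-.5)
print('knob',atz(T,t(649,270),.172),'foot c',atz(T,t(600,258),.006))
a=load('top0')['image'].astype(int);b=T['image'].astype(int)
print('timer diff',np.abs(a-b)[115:160,280:325].mean())
print(ctrl.job_done())
E
```

```text
knob [ 0.50341024 -0.15079367  0.172     ] foot c [ 0.50370432 -0.14352331  0.006     ]
timer diff 3.674238683127572
the job is handed in; nothing more can be done
None
```

I lifted the pepper mill out of its well and set it upright inside the steel tray. I then pulled the lid over by its red lip and pressed it down until it shut. The job was handed in at about 23.6 s of the 64 s allowed.

**Last checks**
- **Mill:** the knob measures (0.503, -0.151) m, about 10 mm from the tray centre I measured. The foot reads within about 7 mm of the point under the knob. I take that as rough edge picking, and in the picture the mill stands upright and clear of the rim.
- **Lid:** after I let go, the model of the fully shut lid (angle 0) lay on the real lid's edges in both camera views. While pressing, the fingertips also reached the height expected of the shut lid.
- **Other things:** the timer looks unmoved in the top view, and so do the other items I could see. The jars were still in their wells when the lid came down; they are now under it and I could not check them again.

**What went less well**
- The final press rose to about 86 N along z, roughly 90 N in all, at the last reading, far more than the 10 N or so needed. The limit is 120 N, and only the fingertips were pressing.
- My first move call was refused because its rows lacked some fields. It moved nothing.

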